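# Tuck the pile of coasters into its lipped caddy

### The arm

A 6-joint arm with a two-finger parallel gripper is mounted at the origin on the work surface; the furniture and walls round the work are solid. World frame = base frame: x ahead of the robot, y to its left, z up, the work surface at z = 0. Lengths are in m, angles in degrees, forces in N, time in s.
With the tool pointing down it reaches from about 0.3 to 0.75 m from the base axis. Payload 8.5 kg.
Tool frame: the origin (TCP) lies on the mounting face of the last link; the fingertips stand 173 mm ahead of it and the grasp point (between the pads) lies 155 mm ahead of it (env.tips_ahead is the distance from the TCP to the fingertips, in m); x points along the fingers, z is the direction in which the jaws open and shut, and the axes are right-handed (so a half turn about x gives the same grasp; the last joint's range is limited). The gripper opens to 85 mm and grips with 20 to 120 N. Pads are 22 mm wide; open, the fingers measure 114 mm over their backs; the gripper's body (76 mm by 85 mm) begins 54 mm behind the grasp point. The pads swing forward as they close: fully open they stand 13 mm farther back than shut.
Start: joints at [-84.07, 21.807, 74.336, -0, 83.858, -12.336], TCP at [0.172, -0.522, 0.405] pointing down, gripper open.
Joint ranges: [-178.18, 178.18], [-50.72, 133.34], [12.68, 142.11], [-81.47, 261.47], [9.98, 163.14], [-165.26, 165.26]. Speed limits (degrees/s): [136.94, 136.94, 180, 180, 180, 180].

### API

Orientations are given as a 3x3 rotation matrix whose columns are the frame's x, y, z axes.
In Python, from rig import env, optics gives the robot as it stands.
- The arm moves only by the shell command python3 -m inch 'ROWS' [FORCE]. ROWS is JSON, a list of rows, each a list of 3 entries, a list of its own where there are three numbers: the closure, from -1 (fully open) to 1 (shut), then the shift along the tool's x, y, z in units of 30 mm (1.0 is 30 mm), then the turn about the tool's x in units of 5 degrees (1.0 is 5 degrees). In form: [[hand, [x, y, z], yaw], ...]. A call has exactly 8 rows; each row shifts and turns the commanded pose from where the row before left it, along the tool's axes as they then stand; what a row does not reach is not made up. A row lasts 1/12 s, in which the tool goes at most 41.7 mm and 7.16 degrees, less where a joint would pass 70% of its speed; a pose out of reach is approached as far as the arm can. A call is refused whole if a number of a shift passes 1 or a number of a turn 1, either way. A call with a gripper value outside its range is refused whole. The fingers move at their own pace and stop on an object; FORCE is the grip in N (left out, the last holds). Time passes only in rows, so rows that do not move let the fingers close, or fill a call up. It gives the time, the measured TCP pose, the force and the opening at its end, in the units of the state.
- env.observe(): the state, without advancing time (a new reading comes with each control period).
- optics.get_image(name): name is "side" or "top" or "wrist"; returns the picture (420x560x3 uint8, red, green, blue); there is no depth.
- optics.camera_params(name): a dict with "fx", "fy", "cx", "cy" (pixels), "k1" (the pictures are not rectified: a ray, as slopes to the right and down, at radius r is drawn at 1 + k1 r^2 times it, then the intrinsics apply), "xyz" and "rotation" of the camera in the world. Camera axes: x right, y down, z forward; pixel columns grow to the right and rows downward; lengths in m; the calibration is good to about 2 mm. A picture is of the moment at which its call begins: read the wrist's pose just before it. camera_params takes no time and is no camera call; for the wrist camera it gives the pose at the moment of the call.
- env.close_job(): hands the job in, once; it reports no verdict.
The state is a dict: "time_s": time; "q": joint angles; "qvel": joint speeds; "joint_efforts": joint torques, N m; "position": TCP position; "tool_rot": TCP orientation; "ft_force": force on the tool from outside, world axes, zero at the start; "wrist_torque": the same for the moment, N m; "grip_width": finger opening in m.
Only numpy, scipy, OpenCV 4.12 (cv2) and the standard library are available. Lean on these libraries where they do the work, as an engineer would, in place of code of your own. Each camera call takes 0.05 s, during which the arm holds its last target.

### The job

Put the coasters away: pick up all four together as one pile, tilt it so that one end goes down and tucks under the overhanging lip of the wooden caddy on the rail, and lay the pile down until all four lie flat on one another on the caddy floor, none propped on a wall. Be gentle: feel for the walls and never force the pile or push hard on the caddy. Let go, and leave the glasses and the jar standing where they are.

Things in the scene. Friction and masses are not known exactly. Their poses are not given: they have to be found in the camera images.
- rail: Aluminium mounting rail fixed to the table, 150 (x) x 56 (y) x 8 mm, origin under its centre on the table top. The wooden coaster tray (the caddy) is clamped immovably on it, square to it and centred across it, but anywhere along it: the tray's centre lies between -14 and +14 mm along the rail's x from the rail's centre. Where it is clamped is not reported: see it or feel it.
- rail_top (a point): Middle of the rail's top, 8 mm up; the tray stands at this level. Tray: 106 (x) x 78 (y) mm outside, inner floor 96 x 68 mm and 14 mm above the table, walls 5 mm. Each long side has a finger cut-out down to the floor from x = -43 to +17 mm off the tray's centre; the corners left stand 18 mm above the floor at the lip end (plus rims flaring outward another 7 mm up), 12 mm at the low end.
- rail_end (a point): Middle of the rail's +x end, 75 mm from its centre, 8 mm up: the tray's lip is at this end. Inner faces of the tray's end walls: 48 mm either side of the tray's centre. The +x wall carries a lip that overhangs the inside by 9 mm, underside 30 mm above the inner floor, 5 mm thick. The -x wall is 12 mm above the inner floor. Lip edge to low wall is 87 mm, less than a coaster.
- coaster_0: The bottom (cork with dark inlay) coaster of the pile of four: rigid rectangular plate, 90 (x) x 64 (y) x 6 (z) mm, about 30 g; origin at the centre of its underside. The pile is 24 mm high on the table and slightly ragged (edges out of line by up to 2.5 mm).
- coaster_1: The second (pale wood with cork inlay) coaster of the pile of four: rigid rectangular plate, 90 (x) x 64 (y) x 6 (z) mm, about 30 g; origin at the centre of its underside. The pile is 24 mm high on the table and slightly ragged (edges out of line by up to 2.5 mm).
- coaster_2: The third (cork with dark inlay) coaster of the pile of four: rigid rectangular plate, 90 (x) x 64 (y) x 6 (z) mm, about 30 g; origin at the centre of its underside. The pile is 24 mm high on the table and slightly ragged (edges out of line by up to 2.5 mm).
- coaster_3: The top (pale wood with cork inlay) coaster of the pile of four: rigid rectangular plate, 90 (x) x 64 (y) x 6 (z) mm, about 30 g; origin at the centre of its underside. The pile is 24 mm high on the table and slightly ragged (edges out of line by up to 2.5 mm).
- tumbler: Clear tall tumbler, 70 mm across, 117 mm high; loose bystander, origin at the centre of its underside.
- shot_glass: Clear small glass, 46 mm across, 57 mm high; loose bystander, origin at the centre of its underside.
- jam_jar: Jam jar with yellow lid, 60 mm across, 85 mm high; loose bystander, origin at the centre of its underside.

How it is judged (in metres and radians):
On the way, in this order (a step that is already met when the one before it is completed fails the run):
1. all four coasters are lifted off the table together as one pile (height (world z) of each of coaster_0, coaster_1, coaster_2, coaster_3 above 0.045 m and distance between coaster_0 and coaster_1 below 0.03 m and distance between coaster_0 and coaster_2 below 0.03 m and distance between coaster_0 and coaster_3 below 0.03 m), for 0.2 s.
2. all four coasters are over the caddy together, tilted (more than 0.1 rad) (angle between each of coaster_0, coaster_1, coaster_2, coaster_3's own z axis and vertical above 0.1 rad and horizontal distance between each of coaster_0, coaster_1, coaster_2, coaster_3 and rail below 0.06 m), for 0.1 s.
At the end, for the whole second after the job is handed in: All four coasters lie inside the caddy on the rail, under its lip, flat (within 0.04 rad) in a closed pile on the inner floor (the highest underside less than 34.2 mm above the table; 32 mm is perfect), in line with the caddy and at rest (z of coaster_0 in the frame of rail between 0.012 and 0.0342 m and x of coaster_0 in the frame of rail between -0.0185 and 0.0185 m and y of coaster_0 in the frame of rail between -0.0035 and 0.0035 m and angle between each of coaster_0, coaster_1, coaster_2, coaster_3's own z axis and vertical below 0.04 rad and angle between the x axis of each of coaster_0, coaster_1, coaster_2, coaster_3 and the x axis of rail, either way round below 0.1 rad and linear speed of each of coaster_0, coaster_1, coaster_2, coaster_3 below 0.02 m/s and z of coaster_1 in the frame of rail between 0.012 and 0.0342 m and x of coaster_1 in the frame of rail between -0.0185 and 0.0185 m and y of coaster_1 in the frame of rail between -0.0035 and 0.0035 m and z of coaster_2 in the frame of rail between 0.012 and 0.0342 m and x of coaster_2 in the frame of rail between -0.0185 and 0.0185 m and y of coaster_2 in the frame of rail between -0.0035 and 0.0035 m and z of coaster_3 in the frame of rail between 0.012 and 0.0342 m and x of coaster_3 in the frame of rail between -0.0185 and 0.0185 m and y of coaster_3 in the frame of rail between -0.0035 and 0.0035 m); the robot touches nothing.
It fails at once if the caddy is pushed or the pile forced into it with over 45 N (contact force between rail and anything else above 45 N).
It fails at once if the tumbler is shoved (over 30 mm) or tipped over (distance of tumbler from where it was at the start of the episode above 0.03 m or angle between tumbler's own z axis and vertical above 0.5 rad).
It fails at once if the shot glass is shoved (over 30 mm) or tipped over (distance of shot_glass from where it was at the start of the episode above 0.03 m or angle between shot_glass's own z axis and vertical above 0.5 rad).
It fails at once if the jam jar is shoved (over 30 mm) or tipped over (distance of jam_jar from where it was at the start of the episode above 0.03 m or angle between jam_jar's own z axis and vertical above 0.5 rad).
It also fails if it takes over 48 s, if anything falls off the work surface, if the arm or the gripper's body presses on something with over 40 N, if the wrist force passes 120 N, or if a joint passes its speed limit or range.

## Working session

There is one attempt and no reset: what is moved stays moved. The work goes in short steps, Python scripts to look and compute and a shell command to move; the robot and the scene stay as the last step left them, time stands still between calls to the robot, and variables do not carry over. Pictures are saved under pics/ and viewed, and the job is handed in when it is done.

```bash
ls; mkdir -p pics; python3 - <<'E'
from rig import env, optics
import cv2,numpy as np
print(env.observe(), env.tips_ahead)
for n in ["side","top","wrist"]:
    p=optics.camera_params(n); print(n,p)
    im=optics.get_image(n); cv2.imwrite(f"pics/{n}0.png",im[:,:,::-1])
E
```

```text
pics
{'time_s': 0.0, 'q': array([-8.40688274e+01,  2.18407355e+01,  7.43837210e+01, -5.10143953e-04,
        8.38599550e+01, -1.23376667e+01]), 'qvel': array([-0.01523171,  0.00957679, -0.00238008,  0.01846855, -0.03088571,
        0.04002239]), 'joint_efforts': array([-8.70144891e-05, -4.48456085e+01, -2.31278390e+01, -1.76987228e-04,
        4.74074594e-03,  4.20699439e-05]), 'position': array([ 0.17238696, -0.52223887,  0.40412007]), 'tool_rot': array([[-1.61042290e-04,  9.49595829e-01,  3.13476851e-01],
       [ 1.46445515e-03,  3.13476743e-01, -9.49594749e-01],
       [-9.99998915e-01,  3.06147878e-04, -1.44112352e-03]]), 'ft_force': array([-0.25870635,  0.89392876,  0.22861855]), 'wrist_torque': array([ 0.02248192, -0.00445229,  0.02928303]), 'grip_width': 0.0854859720581571} 0.1734
side {'fx': 465.5107258034916, 'fy': 465.5107258034916, 'cx': 278.1306900919322, 'cy': 218.3873825729181, 'k1': -0.1638679052338559, 'xyz': array([0.51592905, 0.67130543, 0.51213556]), 'rotation': array([[-0.99845309,  0.02160897, -0.05122976],
       [ 0.05520904,  0.4944797 , -0.86743403],
       [ 0.00658772, -0.86892053, -0.49490779]])}
top {'fx': 511.63422088386335, 'fy': 511.63422088386335, 'cx': 279.103015666361, 'cy': 206.05790938059397, 'k1': -0.17888350030037434, 'xyz': array([ 0.30486909, -0.14594192,  1.16664698]), 'rotation': array([[-0.02456479, -0.99167335,  0.12641416],
       [-0.99953673,  0.02663661,  0.0147247 ],
       [-0.01796933, -0.12599388, -0.99186826]])}
wrist {'fx': 297.55879615425005, 'fy': 297.55879615425005, 'cx': 276.2699717419437, 'cy': 213.1529628453083, 'k1': -0.007507986696169295, 'xyz': array([ 0.2387444 , -0.50090701,  0.37270596]), 'rotation': array([[ 3.13650591e-01, -9.12733388e-01, -2.61803492e-01],
       [-9.49538262e-01, -3.01675783e-01, -8.58417782e-02],
       [-6.29116346e-04,  2.75516757e-01, -9.61296063e-01]])}
```

View pics/side0.png

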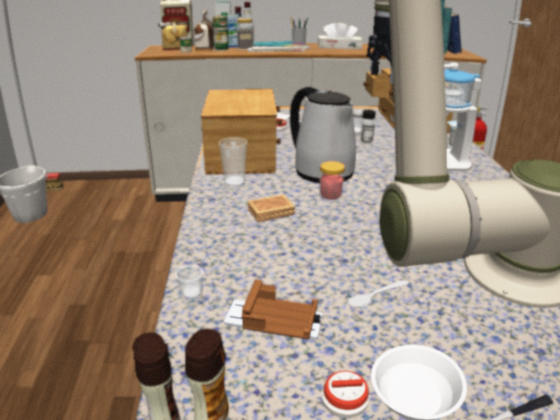

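View pics/top0.png

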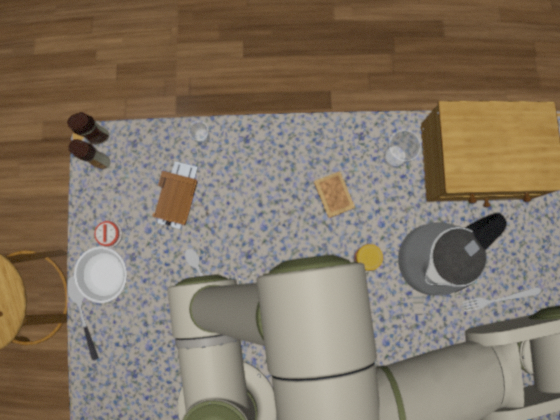

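View pics/wrist0.png

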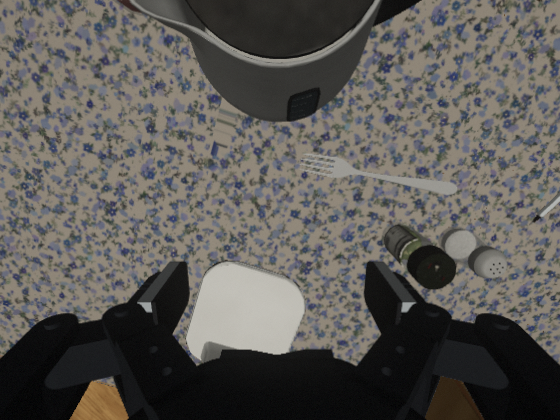

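```bash
python3 - <<'E'
import cv2,numpy as np
t=cv2.imread("pics/top0.png"); s=cv2.imread("pics/side0.png")
a=cv2.resize(t[145:240,140:235],(570,570),interpolation=cv2.INTER_CUBIC)
b=cv2.resize(t[160:230,300:370],(560,560),interpolation=cv2.INTER_CUBIC)
cv2.imwrite("pics/tc.png",a); cv2.imwrite("pics/tp.png",b)
cv2.imwrite("pics/sc.png",cv2.resize(s[270:345,215:335],(800,500),interpolation=cv2.INTER_CUBIC))
E
```

```text
(no output)
```

View pics/tc.png

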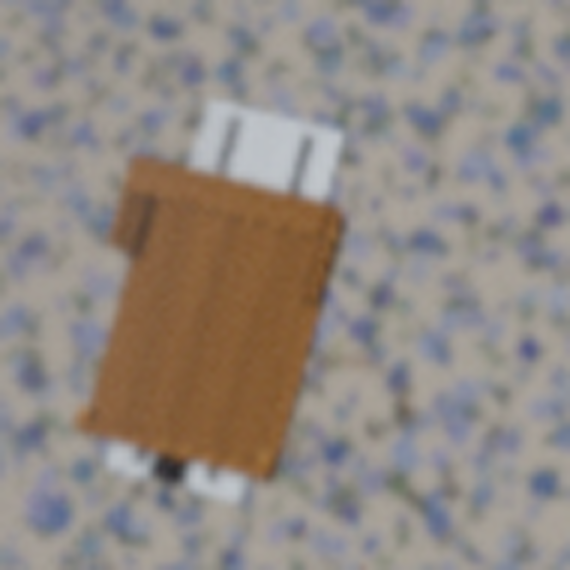

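View pics/tp.png

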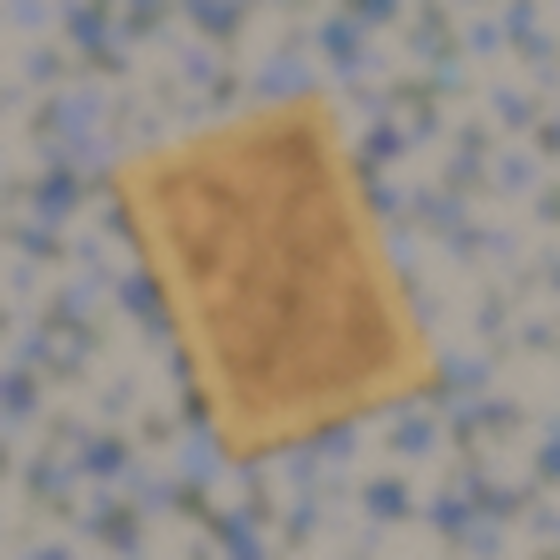

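View pics/sc.png

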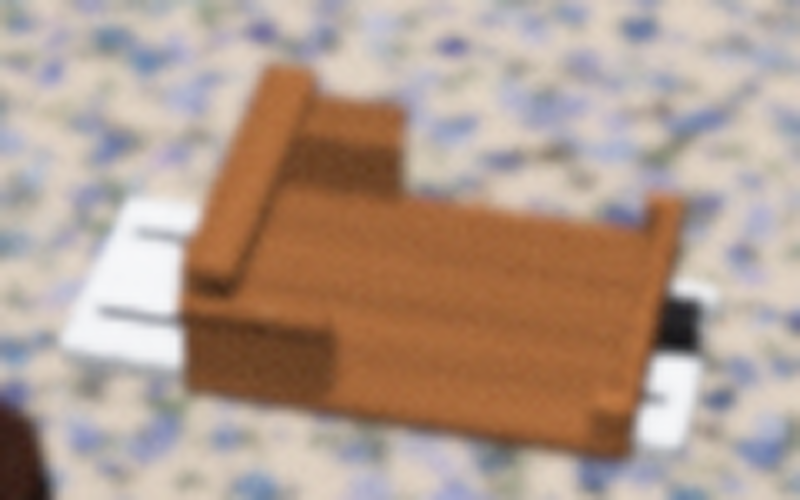

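```bash
cat > h.py <<'E'
from rig import env, optics
import cv2,numpy as np
def ray(px,p):
    K=np.array([[p['fx'],0,p['cx']],[0,p['fy'],p['cy']],[0,0,1.]])
    u=cv2.undistortPoints(np.array(px,float).reshape(-1,1,2),K,np.array([p['k1'],0,0,0.]))[:,0]
    return np.c_[u,np.ones(len(u))]@p['rotation'].T
def plane(px,z,p):
    d=ray(px,p); z=np.broadcast_to(np.asarray(z,float),(len(d),)); return p['xyz']+d*((z-p['xyz'][2])/d[:,2])[:,None]
def proj(P,p):
    K=np.array([[p['fx'],0,p['cx']],[0,p['fy'],p['cy']],[0,0,1.]])
    R=p['rotation'].T
    return cv2.projectPoints(np.array(P,float).reshape(-1,3),cv2.Rodrigues(R)[0],-R@p['xyz'],K,np.array([p['k1'],0,0,0.]))[0][:,0]
E
python3 - <<'E'
from h import *
np.set_printoptions(precision=4,suppress=True)
p=optics.camera_params("top"); s=optics.camera_params("side")
c=np.array([(120,172),(318,97),(435,380),(238,460)])/8+[300,160]
W=plane(c,.024,p);print(W,W.mean(0)); print([np.linalg.norm(W[i]-W[(i+1)%4]) for i in range(4)])
d=(W[0]+W[1]-W[2]-W[3]);print("ang",np.degrees(np.arctan2(d[1],d[0])))
r=np.array([(207,100),(343,128)])/6+[140,145]
R=plane(r,.008,p);print(R)
t=np.array([(130,157),(343,215),(270,478),(80,425)])/6+[140,145]
T=plane(t,[.049,.039,.026,.026],p);print(T)
# side: rail end corners crop (130,200),(62,345) scale 6.667 offset 215,270
r=np.array([(130,200),(62,350)])/6.667+[215,270]
print(plane(r,.008,s))
for n,z,a in [("tumbler",0,(400,160)),("shot",.03,(201,134)),("jar",.085,(370,257))]: print(n,plane([a],z,p))
E
```

```text
[[ 0.5044 -0.2117  0.024 ]
 [ 0.5245 -0.2687  0.024 ]
 [ 0.4427 -0.2985  0.024 ]
 [ 0.4216 -0.242   0.024 ]] [ 0.4733 -0.2552  0.024 ]
[np.float64(0.06052999342345013), np.float64(0.08711019896322103), np.float64(0.060276366572675426), np.float64(0.08822138709600169)]
ang 20.058527411181746
[[0.5637 0.1133 0.008 ]
 [0.5508 0.0595 0.008 ]]
[[0.5337 0.1335 0.049 ]
 [0.5108 0.0541 0.039 ]
 [0.4136 0.0846 0.026 ]
 [0.4355 0.1579 0.026 ]]
[[0.5523 0.0611 0.008 ]
 [0.5672 0.1162 0.008 ]]
tumbler [[ 0.5547 -0.4145  0.    ]]
shot [[0.622  0.0468 0.03  ]]
jar [[ 0.3291 -0.3193  0.085 ]]
```

```bash
python3 -m inch '[[-1,[0,0,-0.9],0.3],[-1,[0,0,-0.9],0],[-1,[0,0,-0.9],0],[-1,[0,0,-0.9],0],[-1,[0,0.3,-0.9],0],[-1,[0,0.9,-0.8],0],[-1,[0,1,0],0],[-1,[0,1,0],0]]' 20
python3 -m inch '[[-1,[0,1,0],0],[-1,[0,1,0],0],[-1,[0,1,0],0],[-1,[0,1,0],0],[-1,[0.3,1,0],0],[-1,[0.3,1,0],0],[-1,[0.3,0.6,0],0],[-1,[0,0,0],0]]'
python3 - <<'E'
from h import *
print(env.observe())
p=optics.camera_params("wrist")
im=optics.get_image("wrist"); cv2.imwrite("pics/w1.png",im[:,:,::-1])
import json; json.dump({k:np.asarray(v).tolist() for k,v in p.items()},open("w1.json","w"))
E
```

```text
time_s: 0.82
position: [0.2182, -0.3411, 0.4051]
tool_rot: [[0.0, 0.958, 0.287], [-0.001, 0.287, -0.958], [-1.0, -0.0, 0.001]]
ft_force: [-0.5, -1.6, 0.5]
grip_width: 0.0855
time_s: 1.48
position: [0.4096, -0.2842, 0.3758]
tool_rot: [[-0.002, 0.957, 0.291], [0.003, 0.291, -0.957], [-1.0, -0.001, -0.003]]
ft_force: [-0.8, 0.8, 0.7]
grip_width: 0.0853
{'time_s': 1.4833, 'q': array([-4.83987040e+01,  1.81043139e+01,  8.51618014e+01,  3.66656287e-02,
        7.69080568e+01,  2.46470245e+01]), 'qvel': array([-3.42597779, -2.48660957,  0.81415196, -1.15350152,  1.70870705,
       -3.29721472]), 'joint_efforts': array([  1.39283549, -39.55721855, -22.86667407,   0.11326193,
        -0.26611481,   0.48332965]), 'position': array([ 0.40955101, -0.28421545,  0.37575888]), 'tool_rot': array([[-1.55217579e-03,  9.56579788e-01,  2.91466463e-01],
       [ 2.68696712e-03,  2.91469752e-01, -9.56576272e-01],
       [-9.99995185e-01, -7.01613723e-04, -3.02271073e-03]]), 'ft_force': array([-0.84981043,  0.7897204 ,  0.68280609]), 'wrist_torque': array([0.03212498, 0.04437755, 0.00081243]), 'grip_width': 0.08531685823714251}
```

View pics/w1.png

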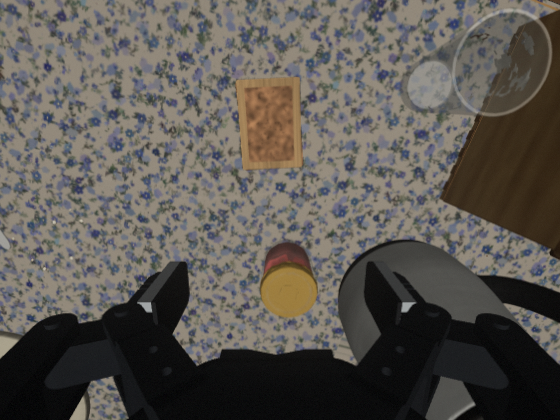

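```bash
python3 - <<'E'
from h import *
im=cv2.imread("pics/w1.png"); cv2.imwrite("pics/w1c.png",cv2.resize(im[65:180,225:315],None,fx=5.2,fy=5.2,interpolation=cv2.INTER_CUBIC))
E
```

```text
(no output)
```

View pics/w1c.png

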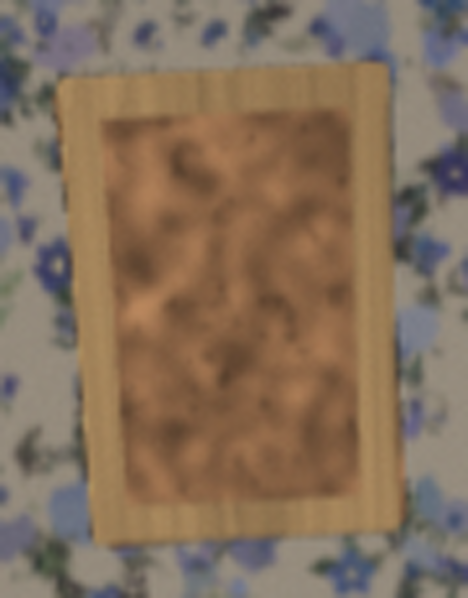

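```bash
python3 - <<'E'
from h import *
import json
np.set_printoptions(precision=4,suppress=True)
p={k:np.array(v) for k,v in json.load(open("w1.json")).items()}
c=np.array([(58,78),(391,64),(402,530),(97,545)])/5.2+[225,65]-.4
W=plane(c,.024,p);print(p['xyz'],W,W.mean(0)); print([np.linalg.norm(W[i]-W[(i+1)%4]) for i in range(4)])
d=(W[0]+W[1]-W[2]-W[3]);a=np.arctan2(d[1],d[0]);print("ang",np.degrees(a))
d=(W[0]+W[3]-W[2]-W[1]);print("ang-",np.degrees(np.arctan2(d[1],d[0])))
o=env.observe();Y=o['tool_rot'][:,1];Z=o['tool_rot'][:,2]
T=W.mean(0)-.012*np.array([np.cos(a),np.sin(a),0]);e=T-o['position'];print(o['position'],"tooly",e@Y,"toolz",e@Z, "angY",np.degrees(np.arctan2(Y[1],Y[0])))
E
```

```text
[ 0.4764 -0.2644  0.3442] [[ 0.5083 -0.2117  0.024 ]
 [ 0.5292 -0.2718  0.024 ]
 [ 0.4458 -0.3016  0.024 ]
 [ 0.4245 -0.2423  0.024 ]] [ 0.4769 -0.2569  0.024 ]
[np.float64(0.06360211185927518), np.float64(0.08855638051184896), np.float64(0.06303550334695071), np.float64(0.08925894278563154)]
ang 19.83650563594853
ang- 109.46370696065135
[ 0.4083 -0.2848  0.3766] tooly 0.062134363281666355 toolz -0.005373377363743151 angY 16.91128630083183
```

```bash
python3 -m inch '[[-1,[0,0.7,-0.06],0],[-1,[0,0.7,-0.06],0],[-1,[0,0.67,-0.06],0],[-1,[1,0,0],-0.56],[-1,[1,0,0],0],[-1,[1,0,0],0],[-1,[1,0,0],0],[-1,[1,0,0],0]]'
python3 -m inch '[[-1,[0.2,0,0],0],[-1,[0,0,0],0],[-1,[0,0,0],0],[-1,[0,0,0],0],[-1,[0,0,0],0],[-1,[0,0,0],0],[-1,[0,0,0],0],[-1,[0,0,0],0]]'
python3 - <<'E'
from h import *
p=optics.camera_params("wrist")
print(env.observe()['position'])
for n in("wrist","side"): cv2.imwrite(f"pics/{n}2.png",optics.get_image(n)[:,:,::-1])
E
```

```text
time_s: 2.2
position: [0.4644, -0.2629, 0.2271]
tool_rot: [[0.001, 0.943, 0.334], [-0.001, 0.334, -0.943], [-1.0, 0.0, 0.001]]
ft_force: [1.0, -1.0, 0.5]
grip_width: 0.0855
time_s: 2.87
position: [0.4653, -0.2623, 0.2222]
tool_rot: [[0.001, 0.942, 0.335], [-0.001, 0.335, -0.942], [-1.0, 0.0, 0.001]]
ft_force: [-0.1, 0.1, -0.7]
grip_width: 0.0853
[ 0.46527616 -0.26234532  0.22223231]
```

View pics/wrist2.png

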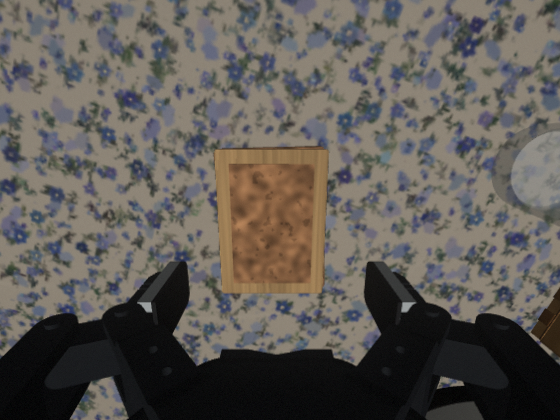

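View pics/side2.png

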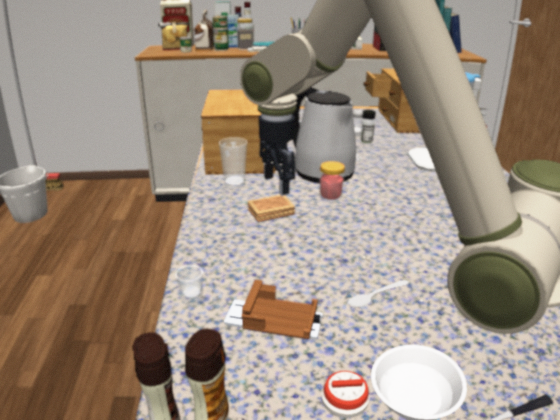

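```bash
python3 - <<'E'
from h import *
np.set_printoptions(precision=4,suppress=True)
p=optics.camera_params("wrist")
W=plane([(215,150),(328,149),(324,293),(222,293)],.024,p);print(W.mean(0)); print([np.linalg.norm(W[i]-W[(i+1)%4]) for i in range(4)])
d=(W[0]+W[1]-W[2]-W[3]);a=np.arctan2(d[1],d[0]);print("ang",np.degrees(a))
o=env.observe();Y=o['tool_rot'][:,1];Z=o['tool_rot'][:,2]
e=W.mean(0)-o['position'];print("tooly",e@Y,"toolz",e@Z)
E
```

```text
[ 0.4778 -0.2561  0.024 ]
[np.float64(0.061993513533260505), np.float64(0.08903313207250607), np.float64(0.06435438982828451), np.float64(0.08845598209581731)]
ang 19.95134085864258
tooly 0.013875035439110912 toolz -0.0016609097323101716
```

```bash
python3 -m inch '[[-1,[0.5,0.07,-0.05],0.05],[-1,[0.5,0,0],0],[-1,[0.4,0,0],0],[-1,[0.05,0,0],0],[-1,[0,0,0],0],[-1,[0,0,0],0],[-1,[0,0,0],0],[-1,[0,0,0],0]]'
python3 -m inch '[[-1,[0.1,0,0],0],[-1,[0.1,0,0],0],[-1,[0.05,0,0],0],[-1,[0,0,0],0],[-1,[0,0,0],0],[-1,[0,0,0],0],[-1,[0,0,0],0],[-1,[0,0,0],0]]'
python3 - <<'E'
from h import *
for n in("wrist","side"):
  im=optics.get_image(n)[:,:,::-1]
  if n=="side": im=cv2.resize(im[90:230,200:360],None,fx=4,fy=4,interpolation=cv2.INTER_CUBIC)
  cv2.imwrite(f"pics/{n}3.png",im)
E
```

```text
time_s: 3.63
position: [0.4668, -0.2604, 0.1789]
tool_rot: [[0.001, 0.944, 0.331], [-0.001, 0.331, -0.944], [-1.0, 0.001, 0.001]]
ft_force: [0.3, -0.3, -0.7]
grip_width: 0.0852
time_s: 4.3
position: [0.4667, -0.2602, 0.1708]
tool_rot: [[0.0, 0.944, 0.331], [-0.0, 0.331, -0.944], [-1.0, 0.0, 0.0]]
ft_force: [-0.4, 1.1, -0.9]
grip_width: 0.0852
```

View pics/wrist3.png

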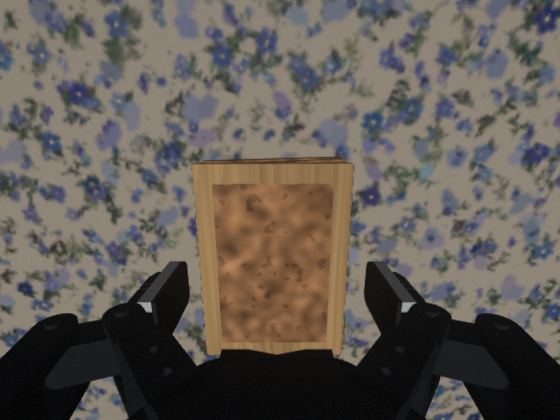

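View pics/side3.png

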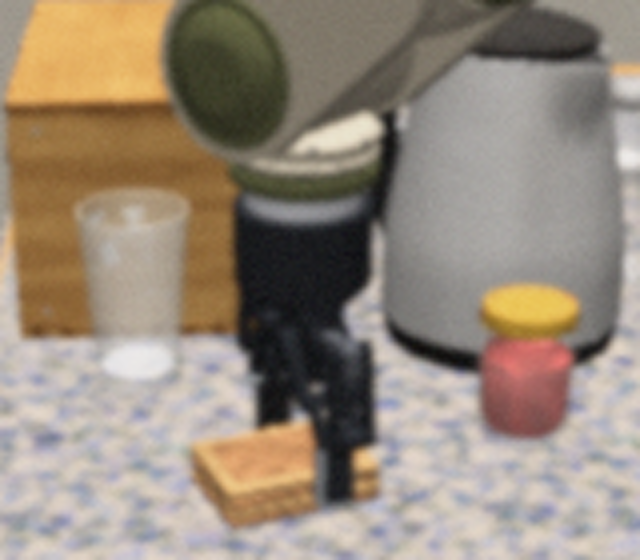

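```bash
python3 -m inch '[[-0.7,[0,0,0],0],[-0.6,[0,0,0],0],[-0.5,[0,0,0],0],[-0.3,[0,0,0],0],[-0.1,[0,0,0],0],[0,[0,0,0],0],[0,[0,0,0],0],[0,[0,0,0],0]]' 20
python3 - <<'E'
from h import *
for n in("wrist","side"):
  im=optics.get_image(n)[:,:,::-1]
  if n=="side": im=cv2.resize(im[90:230,200:360],None,fx=4,fy=4,interpolation=cv2.INTER_CUBIC)
  cv2.imwrite(f"pics/{n}4.png",im)
E
```

```text
time_s: 5.07
position: [0.4667, -0.26, 0.171]
tool_rot: [[-0.0, 0.944, 0.331], [0.0, 0.331, -0.944], [-1.0, -0.0, -0.0]]
ft_force: [-1.3, 2.2, 5.5]
grip_width: 0.0637
```

View pics/wrist4.png

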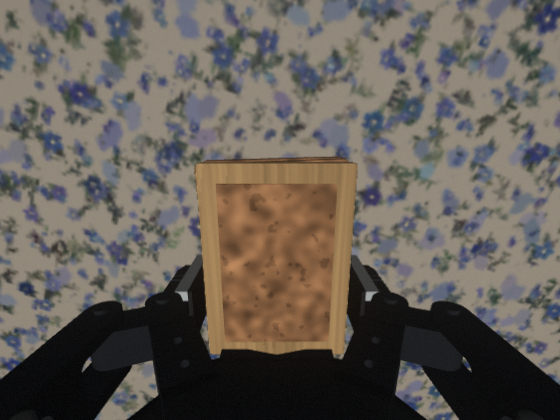

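View pics/side4.png

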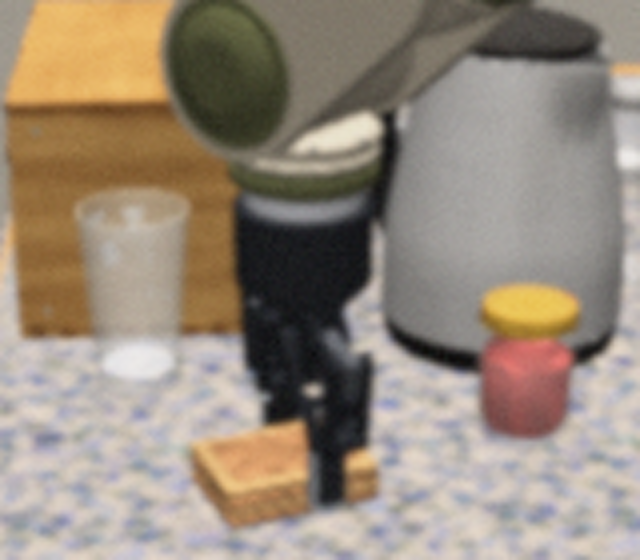

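```bash
python3 -m inch '[[0,[-0.1,0,0],0],[0,[-0.2,0,0],0],[0,[-0.3,0,0],0],[0,[-0.4,0,0],0],[0,[-0.5,0,0],0],[0,[-0.5,0,0],0],[0,[-0.3,0,0],0],[0,[0,0,0],0]]' 30
python3 - <<'E'
from h import *
for n in("wrist","side"):
  im=optics.get_image(n)[:,:,::-1]
  if n=="side": im=cv2.resize(im[90:230,200:360],None,fx=4,fy=4,interpolation=cv2.INTER_CUBIC)
  cv2.imwrite(f"pics/{n}5.png",im)
E
```

```text
time_s: 5.83
position: [0.4669, -0.2604, 0.2419]
tool_rot: [[0.003, 0.944, 0.331], [-0.003, 0.331, -0.944], [-1.0, 0.002, 0.003]]
ft_force: [0.4, 0.3, -0.9]
grip_width: 0.0635
```

View pics/wrist5.png

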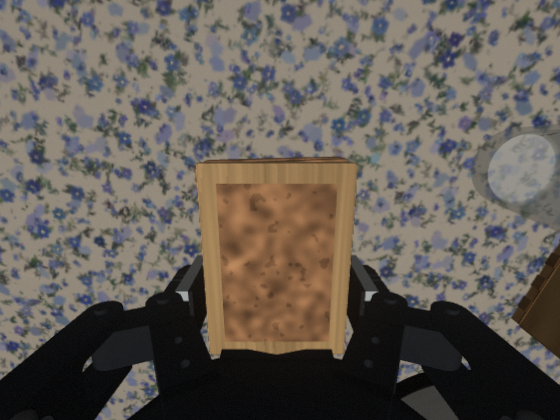

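View pics/side5.png

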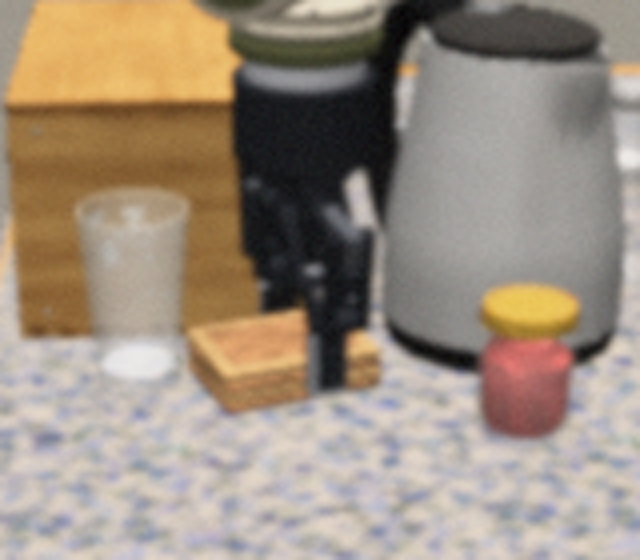

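```bash
python3 -m inch '[[0,[-0.3,0,-0.3],0],[0,[-0.4,0,-0.6],0],[0,[-0.4,0.1,-0.9],0],[0,[-0.4,0.1,-1],0],[0,[-0.4,0.1,-1],0],[0,[-0.3,0.1,-1],0],[0,[-0.2,0.1,-1],0],[0,[0,0.1,-1],0]]'
python3 -m inch '[[0,[0,0.1,-1],0],[0,[0,0.1,-1],0],[0,[0,0.1,-1],0],[0,[0,0.1,-1],0],[0,[0,0.1,-1],0],[0,[0,0.2,-1],0],[0,[0,0.3,-0.9],0],[0,[0,0.2,-0.6],0]]'
python3 -m inch '[[0,[0,0,0],0.7],[0,[0,0,0],1],[0,[0,0,0],1],[0,[0,0,0],1],[0,[0,0,0],1],[0,[0,0,0],1],[0,[0,0,0],1],[0,[0,0,0],0]]'
python3 - <<'E'
from h import *
import json
p=optics.camera_params("wrist")
for n in("wrist","side"):
  im=optics.get_image(n)[:,:,::-1]
  cv2.imwrite(f"pics/{n}6.png",im)
print(env.observe()['position'])
json.dump({k:np.asarray(v).tolist() for k,v in p.items()},open("w6.json","w"))
E
```

```text
time_s: 6.6
position: [0.4153, -0.0601, 0.3126]
tool_rot: [[0.001, 0.944, 0.331], [-0.0, 0.331, -0.944], [-1.0, 0.001, 0.001]]
ft_force: [1.2, 0.5, -1.5]
grip_width: 0.0637
time_s: 7.27
position: [0.3745, 0.1647, 0.3117]
tool_rot: [[-0.001, 0.943, 0.332], [0.0, 0.332, -0.943], [-1.0, -0.001, -0.001]]
ft_force: [0.6, -1.0, -1.6]
grip_width: 0.0637
time_s: 7.93
position: [0.3751, 0.1626, 0.3115]
tool_rot: [[-0.001, 0.969, -0.248], [-0.0, -0.248, -0.969], [-1.0, -0.001, 0.0]]
ft_force: [0.1, 0.9, -1.6]
grip_width: 0.0635
[0.37534059 0.1625906  0.31159299]
```

View pics/wrist6.png

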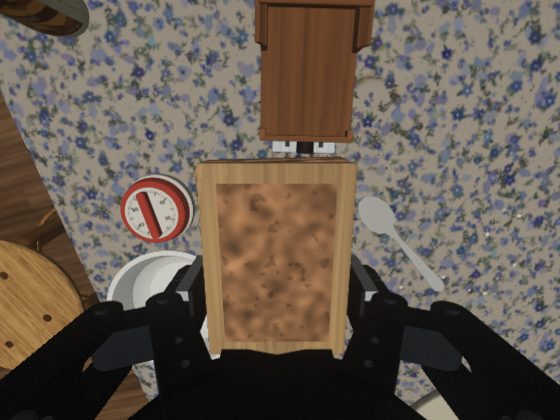

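View pics/side6.png

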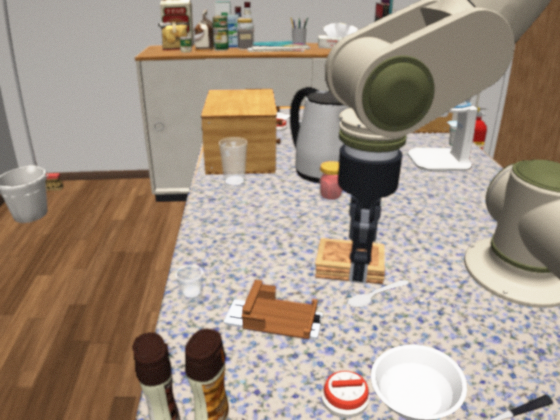

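```bash
python3 - <<'E'
import cv2
im=cv2.imread("pics/wrist6.png"); cv2.imwrite("pics/w6c.png",cv2.resize(im[0:160,245:385],None,fx=3.75,fy=3.75,interpolation=cv2.INTER_CUBIC))
cv2.imwrite("pics/w6d.png",cv2.resize(im[110:160,250:365],None,fx=6.9,fy=6.9,interpolation=cv2.INTER_CUBIC))
E
```

```text
(no output)
```

View pics/w6c.png

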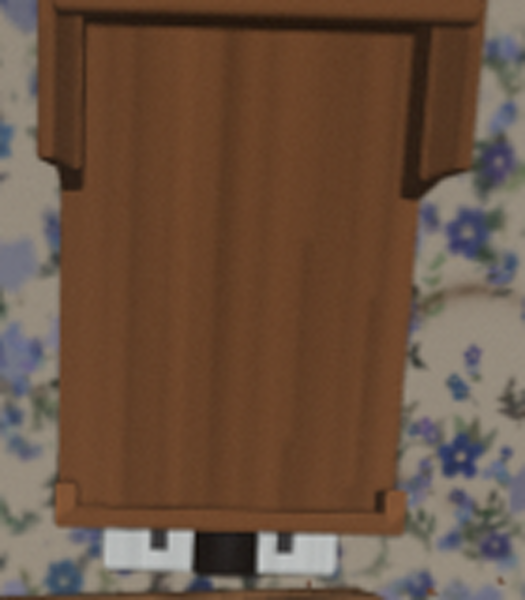

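View pics/w6d.png

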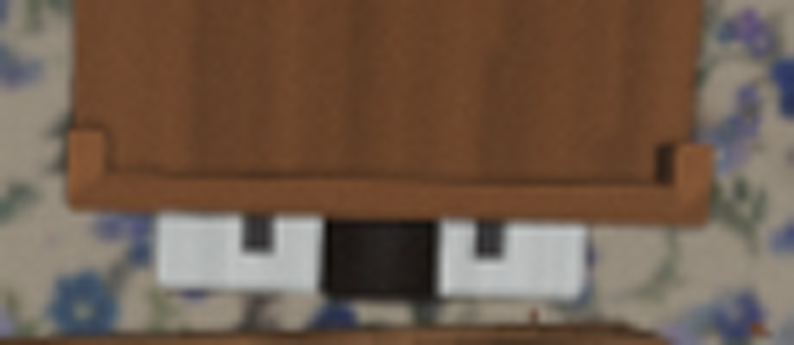

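```bash
cat > fit.py <<'E'
from h import *
import json
from scipy.optimize import least_squares
np.set_printoptions(precision=4,suppress=True)
p={k:np.array(v) for k,v in json.load(open("w6.json")).items()}
d=lambda *a:np.array(a)/6.9+[250,110]-.45
c=lambda *a:np.array(a)/3.75+[245,0]-.37
M=[((-53,39,26),d(68,209)),((-53,-39,26),d(709,223)),((-48,34,26),d(105,178)),((-48,-34,26),d(672,187)),
((-43,39,26),d(68,130)),((-43,34,26),d(104,130)),((-43,-39,26),d(712,144)),((-43,-34,26),d(677,144)),
((17,39,14),c(63,188)),((17,34,14),c(82,189)),((17,-34,14),c(402,197)),((17,-39,14),c(417,197))]
X=np.array([m[0] for m in M])/1e3; U=np.array([m[1] for m in M])
def tf(v,X):
    C,S=np.cos(v[2]),np.sin(v[2]); return np.c_[v[0]+C*X[:,0]-S*X[:,1],v[1]+S*X[:,0]+C*X[:,1],X[:,2]+(v[3] if len(v)>3 else 0)]
for v0 in ([.48,.1,-.24],[.48,.1,-.24,0]):
    r=least_squares(lambda v:(proj(tf(v,X),p)-U).ravel(),v0)
    v=r.x;print(v[:2],np.degrees(v[2]),v[3:],"rms px",np.sqrt((r.fun**2).mean()))
v=least_squares(lambda v:(proj(tf(v,X),p)-U).ravel(),[.48,.1,-.24]).x
print((proj(tf(v,X),p)-U).round(1).tolist())
R=plane([d(158,290),d(586,298)],.008,p); print(R, np.linalg.norm(R[0]-R[1]))
ux=np.array([np.cos(v[2]),np.sin(v[2])]);m=R.mean(0)[:2]; print("rail low end along tray x",(m-v[:2])@ux)
# top-camera +x rail end, and side
for E in ([.5572,.0864],[.5598,.0887]): e=np.array(E)-v[:2]; print("rail hi end",e@ux,e@np.array([-ux[1],ux[0]]))
# pile in the tool frame
o=env.observe();zt=o['position'][2]-.147
W=plane([(197,164),(356,163),(343,355),(213,355)],zt,p);print(W)
T=o['tool_rot'];print("tool yz of pile corners",(W-o['position'])@T[:,1:])
print("pos",o['position'],"angY",np.degrees(np.arctan2(T[1,1],T[0,1])))
E
python3 fit.py
```

```text
[0.477  0.1091] -15.675370583590247 [] rms px 0.6542355137844557
[0.477  0.1091] -15.676042033237334 [0.0003] rms px 0.6528390062099414
[[-0.6, 0.4], [0.3, 0.7], [0.2, -1.2], [0.2, -0.5], [-0.5, -0.7], [0.4, -0.5], [1.0, -0.3], [-0.0, -0.5], [-1.1, 0.6], [0.0, 0.5], [-1.1, 0.6], [1.1, 0.8]]
[[0.4235 0.1529 0.008 ]
 [0.4087 0.0991 0.008 ]] 0.05578675098929476
rail low end along tray x -0.06320735234851693
rail hi end 0.0833370796171762 -0.00017196705718195403
rail hi end 0.08521895119616385 0.002744976439047984
[[0.4373 0.1775 0.1646]
 [0.4225 0.1181 0.1646]
 [0.3358 0.1397 0.1646]
 [0.351  0.1987 0.1646]]
tool yz of pile corners [[ 0.0566 -0.0296]
 [ 0.0566  0.0317]
 [-0.0327  0.0318]
 [-0.0323 -0.0291]]
pos [0.3753 0.1626 0.3116] angY -14.019503082968292
```

```bash
cat >> fit.py <<'E'
print('----')
th=v[2]; ux=np.array([np.cos(th),np.sin(th)]); uy=np.array([-ux[1],ux[0]])
# tool z ~ -uy. pile centre measured tool z=+1.1mm -> TCP at tray y=+1.1
tgt=v[:2]+ux*(-.024)+uy*.0011
e=tgt-o['position'][:2]
print("target",tgt,"tooly,toolz",e@T[:2,1],e@T[:2,2],"yaw units",-(np.degrees(th)-np.degrees(np.arctan2(T[1,1],T[0,1])))/5)
E
python3 fit.py | sed -n '/----/,$p'
```

```text
----
target [0.4542 0.1166] tooly,toolz 0.08764423154844042 0.025492235548822805 yaw units 0.33117350012439106
```

```bash
python3 -m inch '[[0,[0,0.3,0.1],0],[0,[0,0.6,0.15],0],[0,[0.2,0.7,0.2],0],[0,[0.5,0.7,0.2],0],[0,[0.5,0.42,0.15],0],[0,[0.5,0.2,0.05],0],[0,[0.4,0,0],0.33],[0,[0.1,0,0],0]]' 20
python3 - <<'E'
from h import *
import json
print({k:v for k,v in env.observe().items() if k in('position','tool_rot','ft_force')})
p=optics.camera_params("wrist")
for n in("wrist","side"):
  im=optics.get_image(n)[:,:,::-1]
  if n=="side": im=cv2.resize(im[200:350,200:360],None,fx=4,fy=4,interpolation=cv2.INTER_CUBIC)
  cv2.imwrite(f"pics/{n}7.png",im)
json.dump({k:np.asarray(v).tolist() for k,v in p.items()},open("w7.json","w"))
E
```

```text
time_s: 8.7
position: [0.4548, 0.1156, 0.244]
tool_rot: [[-0.003, 0.962, -0.273], [-0.0, -0.273, -0.962], [-1.0, -0.003, 0.001]]
ft_force: [-0.1, 0.0, -1.9]
grip_width: 0.0634
{'position': array([0.45483047, 0.11561342, 0.24395377]), 'tool_rot': array([[-3.17709447e-03,  9.61970156e-01, -2.73136093e-01],
       [-5.64147441e-05, -2.73137644e-01, -9.61974960e-01],
       [-9.99994951e-01, -3.04087643e-03,  9.22053399e-04]]), 'ft_force': array([-0.05028102,  0.00331646, -1.850388  ])}
```

View pics/wrist7.png

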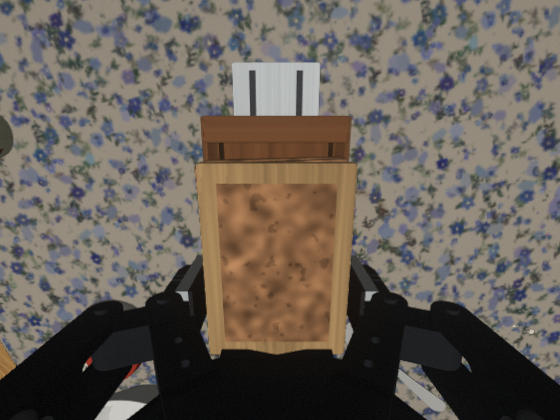

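View pics/side7.png

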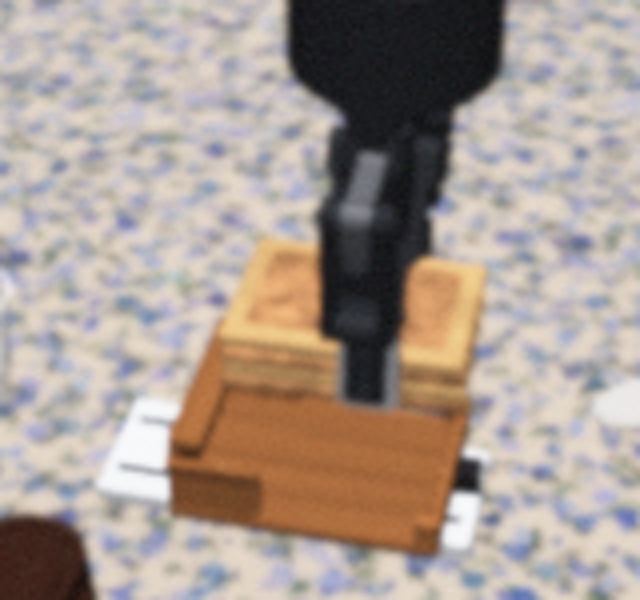

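```bash
python3 - <<'E'
from h import *
import json
np.set_printoptions(precision=4,suppress=True)
im=cv2.imread("pics/wrist7.png"); cv2.imwrite("pics/w7c.png",cv2.resize(im[55:185,185:365],None,fx=4.4,fy=4.4,interpolation=cv2.INTER_CUBIC))
p={k:np.array(v) for k,v in json.load(open("w7.json")).items()}
o=env.observe();T=o['tool_rot'][:,1:]
for n,px,z in [("lip outer",[(200.5,115.5),(351,115.5)],.049),("rail end",[(233,63),(320,63)],.008),("pile lead",[(197,164),(356,163)],.097)]:
    W=plane(px,z,p);print(n,(W-o['position'])@T,W[:,:2].tolist())
E
```

```text
lip outer [[ 0.0764 -0.0383]
 [ 0.0763  0.0403]] [[0.538242971871795, 0.1321497721056847], [0.5168010028311132, 0.05655075634134806]]
rail end [[ 0.1091 -0.0256]
 [ 0.109   0.0287]] [[0.5662264677002458, 0.11111112007435595], [0.5514155291964322, 0.058832654663141706]]
pile lead [[ 0.0568 -0.0293]
 [ 0.0571  0.0319]] [[0.5170737901547022, 0.12885124149438082], [0.500729058321695, 0.06988337391215367]]
```

View pics/w7c.png

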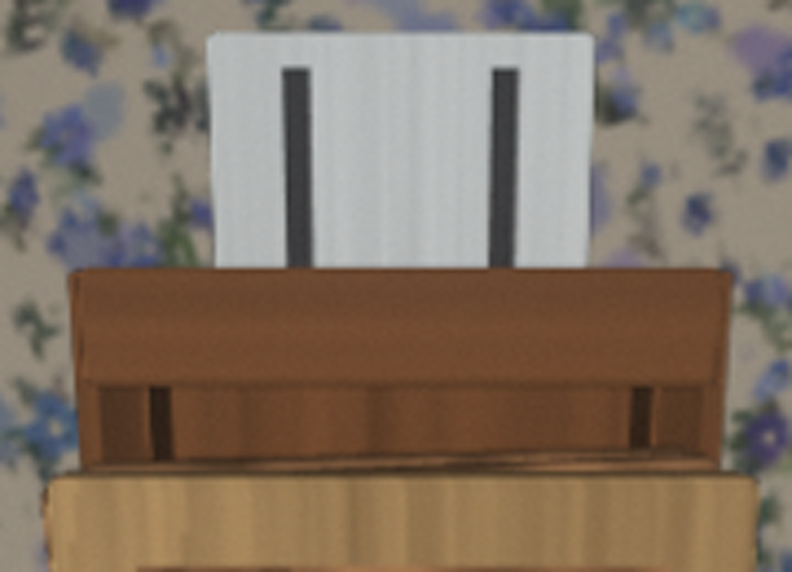

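```bash
python3 -m inch '[[0,[0.2,-0.05,0],0],[0,[0.3,0,0],0],[0,[0.3,0,0],0],[0,[0.2,0,0],0],[0,[0.15,0,0],0],[0,[0.1,0,0],0],[0,[0,0,0],0],[0,[0,0,0],0]]' 20
python3 - <<'E'
from h import *
print({k:v for k,v in env.observe().items() if k in('position','ft_force','wrist_torque')})
for n in("wrist","side"):
  im=optics.get_image(n)[:,:,::-1]
  if n=="side": im=cv2.resize(im[220:350,200:360],None,fx=4.5,fy=4.5,interpolation=cv2.INTER_CUBIC)
  cv2.imwrite(f"pics/{n}8.png",im)
E
```

```text
time_s: 9.47
position: [0.4531, 0.1167, 0.2082]
tool_rot: [[-0.0, 0.962, -0.273], [0.0, -0.273, -0.962], [-1.0, -0.0, -0.0]]
ft_force: [-0.6, -1.1, -1.5]
grip_width: 0.0636
{'position': array([0.45310088, 0.11672188, 0.20821259]), 'ft_force': array([-0.63606589, -1.06324798, -1.50640603]), 'wrist_torque': array([-0.05389472, -0.01049834,  0.02387646])}
```

View pics/wrist8.png

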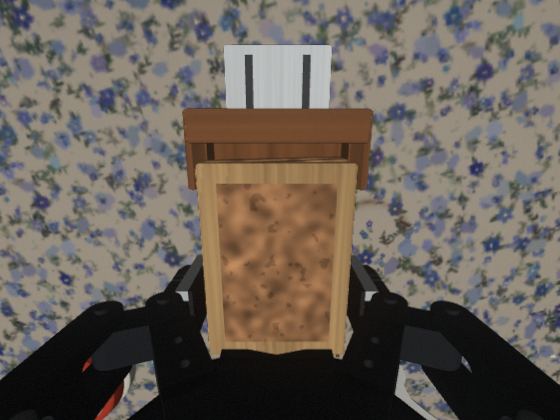

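View pics/side8.png

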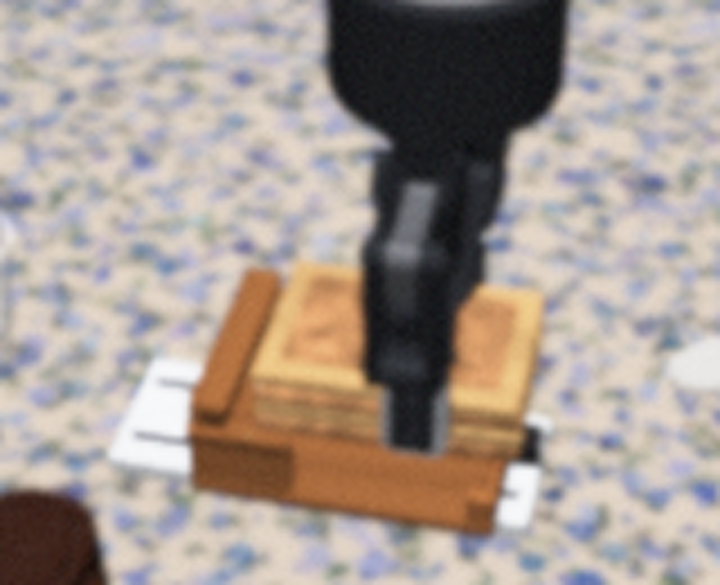

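```bash
python3 -m inch '[[0,[0.08,0,0],0],[0,[0.08,0,0],0],[0,[0.06,0,0],0],[0,[0.04,0,0],0],[0,[0.03,0,0],0],[0,[0.03,0,0],0],[0,[0,0,0],0],[0,[0,0,0],0]]' 20
```

```text
time_s: 10.23
position: [0.453, 0.1167, 0.1986]
tool_rot: [[-0.0, 0.962, -0.273], [0.0, -0.273, -0.962], [-1.0, -0.0, -0.0]]
ft_force: [0.1, 0.7, -2.0]
grip_width: 0.0636
```

```bash
python3 -m inch '[[0,[0.03,0,0],0],[0,[0.02,0,0],0],[0,[0.02,0,0],0],[0,[0.01,0,0],0],[0,[0.01,0,0],0],[0,[0.01,0,0],0],[0,[0,0,0],0],[0,[0,0,0],0]]' 20
```

```text
time_s: 10.9
position: [0.4532, 0.1166, 0.1961]
tool_rot: [[0.001, 0.962, -0.273], [-0.0, -0.273, -0.962], [-1.0, 0.001, 0.0]]
ft_force: [-0.4, -1.2, 5.5]
grip_width: 0.0638
```

```bash
python3 -m inch '[[0,[0.01,0,0],0],[0,[0.01,0,0],0],[0,[0.01,0,0],0],[0,[0.01,0,0],0],[0,[0,0,0],0],[0,[0,0,0],0],[0,[0,0,0],0],[0,[0,0,0],0]]' 20
python3 - <<'E'
from h import *
print({k:v for k,v in env.observe().items() if k in('position','ft_force','wrist_torque')})
for n in("wrist","side"):
  im=optics.get_image(n)[:,:,::-1]
  if n=="side": im=cv2.resize(im[220:350,200:360],None,fx=4.5,fy=4.5,interpolation=cv2.INTER_CUBIC)
  cv2.imwrite(f"pics/{n}9.png",im)
E
```

```text
time_s: 11.57
position: [0.4534, 0.1165, 0.1951]
tool_rot: [[0.002, 0.962, -0.272], [-0.001, -0.272, -0.962], [-1.0, 0.002, 0.0]]
ft_force: [0.4, -2.1, 8.2]
grip_width: 0.0634
{'position': array([0.4534063 , 0.1164965 , 0.19514461]), 'ft_force': array([ 0.44174481, -2.06489301,  8.21344621]), 'wrist_torque': array([-0.55374344,  0.22399725,  0.09588116])}
```

View pics/wrist9.png

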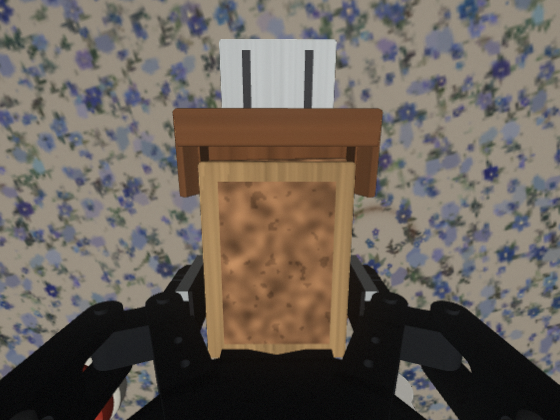

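```bash
python3 -m inch '[[0,[0.015,0,0],0],[0,[0.015,0,0],0],[0,[0.015,0,0],0],[0,[0.015,0,0],0],[0,[0,0,0],0],[0,[0,0,0],0],[0,[0,0,0],0],[0,[0,0,0],0]]' 20
python3 - <<'E'
from h import *
print({k:v for k,v in env.observe().items() if k in('position','ft_force','wrist_torque')})
for n in("wrist","side"):
  im=optics.get_image(n)[:,:,::-1]
  if n=="side": im=cv2.resize(im[220:350,200:360],None,fx=4.5,fy=4.5,interpolation=cv2.INTER_CUBIC)
  cv2.imwrite(f"pics/{n}10.png",im)
E
```

```text
time_s: 12.33
position: [0.4537, 0.1164, 0.1935]
tool_rot: [[0.003, 0.962, -0.272], [-0.001, -0.272, -0.962], [-1.0, 0.003, -0.0]]
ft_force: [1.3, -3.7, 8.6]
grip_width: 0.0636
{'position': array([0.45372107, 0.1164386 , 0.19353647]), 'ft_force': array([ 1.31215371, -3.74056619,  8.59016032]), 'wrist_torque': array([-0.64484795,  0.08915267,  0.15872083])}
```

View pics/wrist10.png

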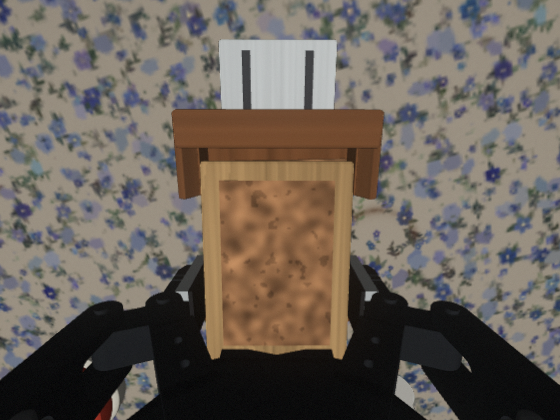

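View pics/side10.png

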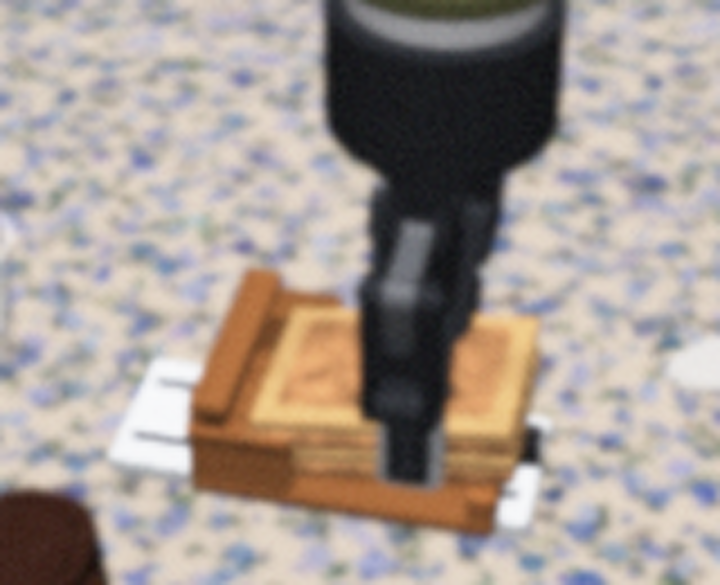

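```bash
python3 -m inch '[[0,[0,0,0.01],0],[0,[0,0,0.01],0],[0,[0.01,0,0],0],[0,[0.01,0,0],0],[0,[0.01,0,0],0],[0,[0,0,0],0],[0,[0,0,0],0],[0,[0,0,0],0]]' 20
python3 - <<'E'
from h import *
print({k:v for k,v in env.observe().items() if k in('position','ft_force','wrist_torque')})
for n in("wrist",):
  im=optics.get_image(n)[:,:,::-1]
  cv2.imwrite(f"pics/{n}11.png",cv2.resize(im[95:215,160:400],None,fx=3.3,fy=3.3,interpolation=cv2.INTER_CUBIC))
E
```

```text
time_s: 13.1
position: [0.4537, 0.1161, 0.1929]
tool_rot: [[0.004, 0.962, -0.273], [-0.0, -0.273, -0.962], [-1.0, 0.004, -0.001]]
ft_force: [1.5, -0.6, 11.9]
grip_width: 0.0637
{'position': array([0.45370814, 0.1160913 , 0.19285409]), 'ft_force': array([ 1.49736352, -0.60204062, 11.85839126]), 'wrist_torque': array([-0.0792432 ,  0.01875072,  0.07479463])}
```

View pics/wrist11.png

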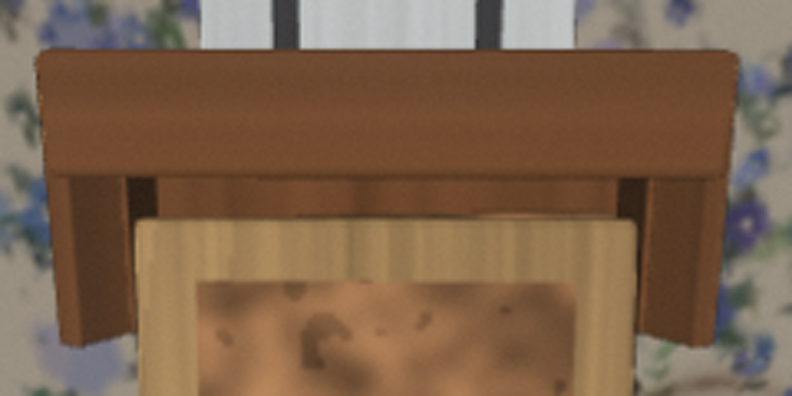

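```bash
python3 - <<'E'
from h import *
p=optics.camera_params("wrist");o=env.observe();T=o['tool_rot']
def edge(th,py=0.0,px=.158,bias=.0011,wid=.064):
    # pile local: lead top at y=57, x=147 ; rotate about tool z so lead goes down (+x)
    c,s=np.cos(th),np.sin(th); y,x=.057-py,.147-px
    Y=c*y - s*x; X=s*y + c*x   # check: lead down => X increases with y*s; top moves forward
    P=[o['position']+T@np.array([X+px,Y+py,z+bias]) for z in(-wid/2,wid/2)]
    q=proj(P,p); return q
for d in (0,4,6,8,9,10,12): q=edge(np.radians(d)); print(d,q.round(1).tolist(),(q[1,0]-q[0,0]).round(1))
E
```

```text
0 [[194.4, 163.2], [360.4, 163.2]] 166.0
4 [[197.0, 160.5], [357.8, 160.5]] 160.8
6 [[198.2, 159.4], [356.5, 159.5]] 158.3
8 [[199.4, 158.6], [355.3, 158.6]] 155.8
9 [[200.0, 158.2], [354.6, 158.3]] 154.6
10 [[200.6, 157.9], [354.0, 158.0]] 153.4
12 [[201.8, 157.5], [352.8, 157.5]] 151.1
```

```bash
python3 -m inch '[[0,[0.01,0,0],0],[0,[0.01,0,0],0],[0,[0.01,0,0],0],[0,[0.01,0,0],0],[0,[0,0,0],0],[0,[0,0,0],0],[0,[0,0,0],0],[0,[0,0,0],0]]' 20
python3 - <<'E'
from h import *
print({k:v for k,v in env.observe().items() if k in('position','ft_force','wrist_torque')})
for n in("wrist","side"):
  im=optics.get_image(n)[:,:,::-1]
  if n=="side": im=cv2.resize(im[220:350,200:360],None,fx=4.5,fy=4.5,interpolation=cv2.INTER_CUBIC)
  else: im=cv2.resize(im[95:215,160:400],None,fx=3.3,fy=3.3,interpolation=cv2.INTER_CUBIC)
  cv2.imwrite(f"pics/{n}12.png",im)
E
```

```text
time_s: 13.82
position: [0.4536, 0.1162, 0.1926]
tool_rot: [[0.005, 0.962, -0.272], [-0.0, -0.272, -0.962], [-1.0, 0.005, -0.001]]
ft_force: [-0.9, 0.0, 23.9]
grip_width: 0.0635
{'position': array([0.45362907, 0.11615398, 0.19256116]), 'ft_force': array([-0.94711849,  0.02715501, 23.91815622]), 'wrist_torque': array([-0.3065428 ,  0.45727132,  0.20489829])}
```

View pics/wrist12.png

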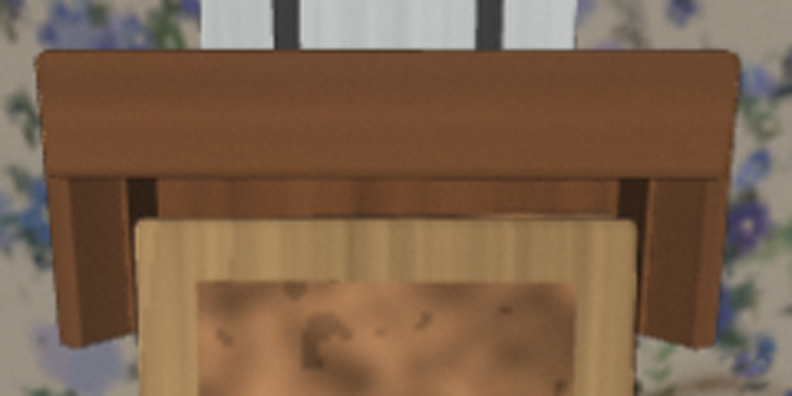

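View pics/side12.png

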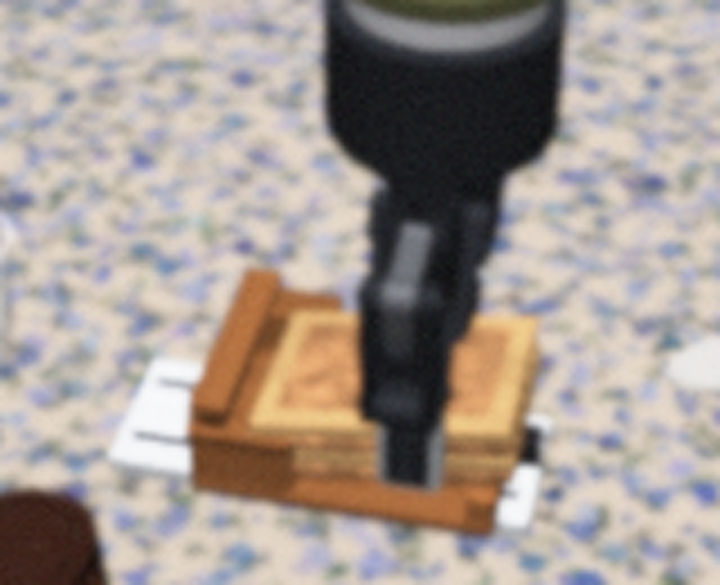

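```bash
python3 -m inch '[[0,[-0.03,0,0],0],[0,[-0.02,0,0],0],[0,[-0.01,0.02,0],0],[0,[0,0.04,0],0],[0,[0,0.04,0],0],[0,[0,0.04,0],0],[0,[0,0.02,0],0],[0,[0,0,0],0]]' 20
```

```text
time_s: 14.58
position: [0.4567, 0.115, 0.1925]
tool_rot: [[-0.003, 0.962, -0.273], [0.0, -0.273, -0.962], [-1.0, -0.003, 0.0]]
ft_force: [-4.4, 1.4, 10.1]
grip_width: 0.0637
```

```bash
python3 -m inch '[[0,[-0.02,0,0],0],[0,[-0.02,0,0],0],[0,[0,0.03,0],0],[0,[0,0.03,0],0],[0,[0,0.03,0],0],[0,[0,0.02,0],0],[0,[0,0,0],0],[0,[0,0,0],0]]' 20
python3 - <<'E'
from h import *
print({k:v for k,v in env.observe().items() if k in('position','ft_force','wrist_torque')})
for n in("wrist","side"):
  im=optics.get_image(n)[:,:,::-1]
  if n=="side": im=cv2.resize(im[220:350,200:360],None,fx=4.5,fy=4.5,interpolation=cv2.INTER_CUBIC)
  else: im=cv2.resize(im[95:215,160:400],None,fx=3.3,fy=3.3,interpolation=cv2.INTER_CUBIC)
  cv2.imwrite(f"pics/{n}13.png",im)
E
```

```text
time_s: 15.25
position: [0.4607, 0.1139, 0.1934]
tool_rot: [[-0.0, 0.962, -0.273], [0.0, -0.273, -0.962], [-1.0, -0.0, 0.0]]
ft_force: [0.0, -0.4, -0.4]
grip_width: 0.0636
{'position': array([0.46066934, 0.11388565, 0.19343041]), 'ft_force': array([ 0.03736422, -0.38681491, -0.43762481]), 'wrist_torque': array([-0.02611486,  0.02497346,  0.01452203])}
```

View pics/wrist13.png

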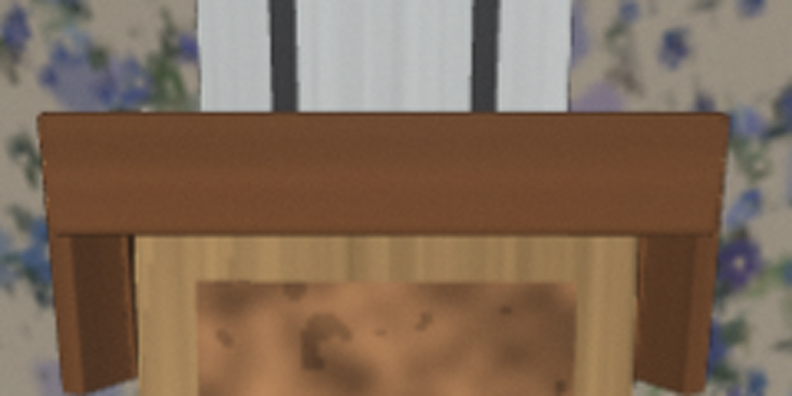

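View pics/side13.png

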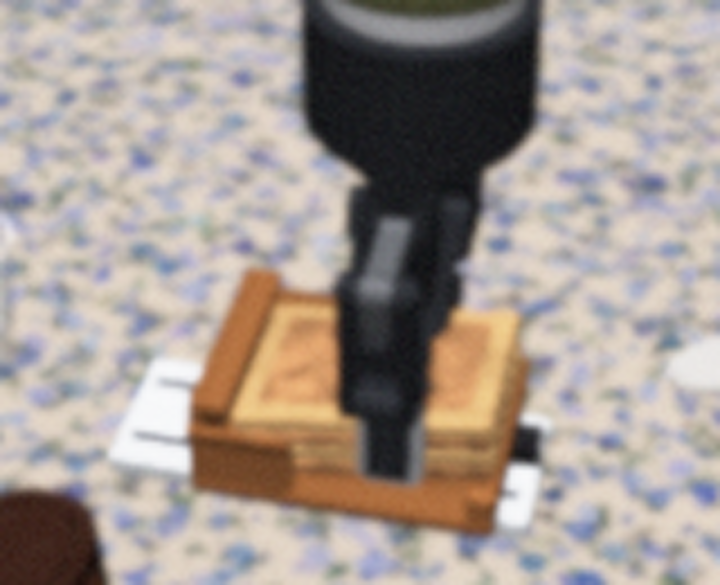

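```bash
python3 -m inch '[[0,[0,0.03,0],0],[0,[0,0.03,0],0],[0,[0,0.03,0],0],[0,[0,0.03,0],0],[0,[0,0.02,0],0],[0,[0,0,0],0],[0,[0,0,0],0],[0,[0,0,0],0]]' 20
```

```text
time_s: 16.02
position: [0.4646, 0.1128, 0.1935]
tool_rot: [[-0.0, 0.962, -0.273], [0.0, -0.273, -0.962], [-1.0, -0.0, 0.0]]
ft_force: [-0.6, 0.0, -1.6]
grip_width: 0.0635
```

```bash
python3 -m inch '[[0,[0,0.01,0],0],[0,[0,0.01,0],0],[0,[0,0.01,0],0],[0,[0,0,0],0],[0,[0,0,0],0],[0,[0,0,0],0],[0,[0,0,0],0],[0,[0,0,0],0]]' 20
```

```text
time_s: 16.68
position: [0.4655, 0.1125, 0.1935]
tool_rot: [[-0.0, 0.962, -0.273], [0.0, -0.273, -0.962], [-1.0, -0.0, 0.0]]
ft_force: [-0.2, -0.4, -1.6]
grip_width: 0.0638
```

```bash
python3 -m inch '[[0,[0,0.01,0],0],[0,[0,0.01,0],0],[0,[0,0.01,0],0],[0,[0,0.01,0],0],[0,[0,0,0],0],[0,[0,0,0],0],[0,[0,0,0],0],[0,[0,0,0],0]]' 20
python3 - <<'E'
from h import *
print({k:v for k,v in env.observe().items() if k in('position','ft_force','wrist_torque')})
for n in("wrist","side","top"):
  im=optics.get_image(n)[:,:,::-1]
  if n=="side": im=cv2.resize(im[220:350,200:360],None,fx=4.5,fy=4.5,interpolation=cv2.INTER_CUBIC)
  cv2.imwrite(f"pics/{n}14.png",im)
E
```

```text
time_s: 17.35
position: [0.4667, 0.1122, 0.1935]
tool_rot: [[-0.0, 0.962, -0.273], [0.0, -0.273, -0.962], [-1.0, -0.0, -0.0]]
ft_force: [0.1, 0.2, -1.5]
grip_width: 0.0638
{'position': array([0.46670019, 0.11219893, 0.19352041]), 'ft_force': array([ 0.12546668,  0.22894107, -1.50059683]), 'wrist_torque': array([ 0.01023914, -0.02152009, -0.01788291])}
```

View pics/side14.png

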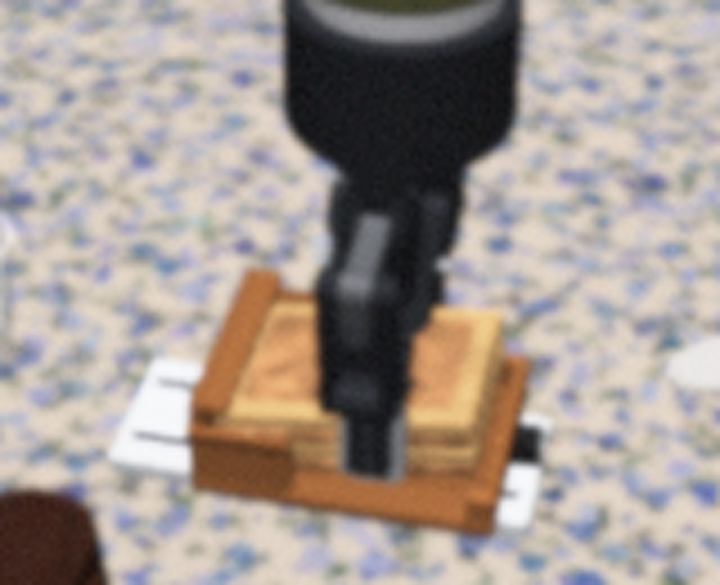

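View pics/wrist14.png

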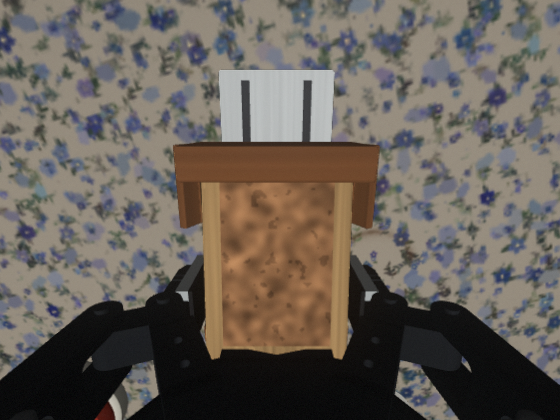

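```bash
python3 -m inch '[[0,[0,0.01,0],0],[0,[0,0.01,0],0],[0,[0,0.01,0],0],[0,[0,0.01,0],0],[0,[0,0,0],0],[0,[0,0,0],0],[0,[0,0,0],0],[0,[0,0,0],0]]' 20
```

```text
time_s: 18.17
position: [0.4678, 0.1119, 0.1935]
tool_rot: [[-0.0, 0.962, -0.273], [-0.0, -0.273, -0.962], [-1.0, -0.0, 0.0]]
ft_force: [-0.7, -0.2, -1.7]
grip_width: 0.0633
```

```bash
python3 -m inch '[[0,[0.03,0,0],0],[0,[0.03,0,0],0],[0,[0.03,0,0],0],[0,[0.02,0,0],0],[0,[0.02,0,0],0],[0,[0,0,0],0],[0,[0,0,0],0],[0,[0,0,0],0]]' 20
```

```text
time_s: 18.83
position: [0.4678, 0.1119, 0.1897]
tool_rot: [[-0.0, 0.962, -0.273], [0.0, -0.273, -0.962], [-1.0, -0.0, -0.0]]
ft_force: [-3.5, 1.7, 3.2]
grip_width: 0.0636
```

```bash
python3 -m inch '[[0,[0.02,-0.01,0],0],[0,[0.02,-0.01,0],0],[0,[0.02,0,0],0],[0,[0.02,0,0],0],[0,[0.02,0,0],0],[0,[0,0,0],0],[0,[0,0,0],0],[0,[0,0,0],0]]' 20
python3 - <<'E'
from h import *
print({k:v for k,v in env.observe().items() if k in('position','ft_force','wrist_torque')})
for n in("wrist","side"):
  im=optics.get_image(n)[:,:,::-1]
  if n=="side": im=cv2.resize(im[220:350,200:360],None,fx=4.5,fy=4.5,interpolation=cv2.INTER_CUBIC)
  cv2.imwrite(f"pics/{n}15.png",im)
E
```

```text
time_s: 19.5
position: [0.4673, 0.112, 0.1866]
tool_rot: [[-0.0, 0.962, -0.273], [0.0, -0.273, -0.962], [-1.0, -0.0, -0.0]]
ft_force: [-2.5, 0.7, 3.0]
grip_width: 0.0636
{'position': array([0.46729663, 0.11204789, 0.18658799]), 'ft_force': array([-2.54534156,  0.67572319,  2.96866672]), 'wrist_torque': array([0.32125553, 0.08945897, 0.1249069 ])}
```

View pics/side15.png

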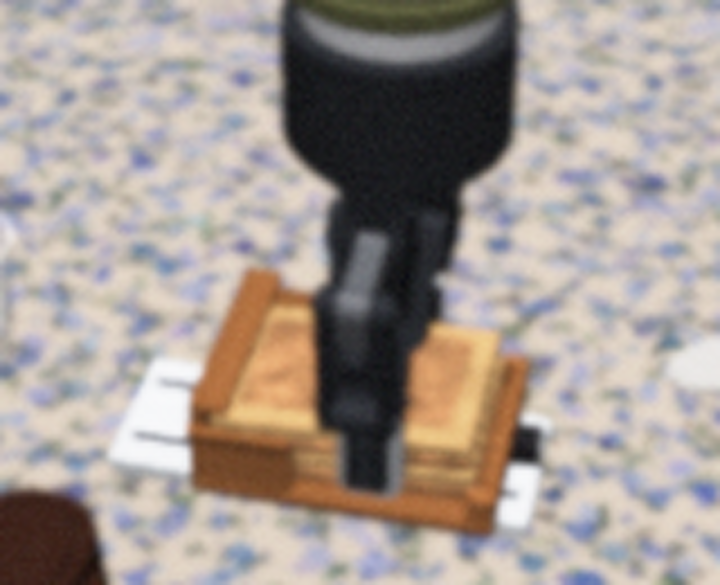

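View pics/wrist15.png

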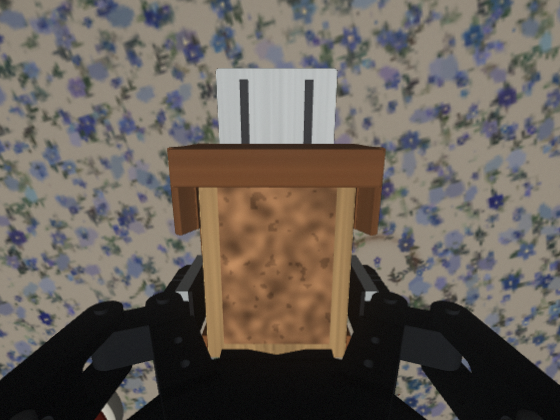

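```bash
python3 -m inch '[[0,[0.02,0,0],0],[0,[0.02,0,0],0],[0,[0.01,0,0],0],[0,[0.01,0,0],0],[0,[0,0,0],0],[0,[0,0,0],0],[0,[0,0,0],0],[0,[0,0,0],0]]' 20
```

```text
time_s: 20.27
position: [0.4673, 0.112, 0.1848]
tool_rot: [[-0.0, 0.962, -0.273], [-0.0, -0.273, -0.962], [-1.0, -0.0, 0.0]]
ft_force: [-2.1, 0.9, 3.2]
grip_width: 0.0634
```

```bash
python3 -m inch '[[0,[0.01,0,0],0],[0,[0.01,0,0],0],[0,[0.01,0,0],0],[0,[0.01,0,0],0],[0,[0,0,0],0],[0,[0,0,0],0],[0,[0,0,0],0],[0,[0,0,0],0]]' 20
python3 - <<'E'
from h import *
print({k:v for k,v in env.observe().items() if k in('position','ft_force','wrist_torque')})
for n in("wrist","side"):
  im=optics.get_image(n)[:,:,::-1]
  if n=="side": im=cv2.resize(im[220:350,200:360],None,fx=4.5,fy=4.5,interpolation=cv2.INTER_CUBIC)
  cv2.imwrite(f"pics/{n}16.png",im)
E
```

```text
time_s: 20.93
position: [0.4672, 0.112, 0.1842]
tool_rot: [[0.0, 0.962, -0.273], [-0.0, -0.273, -0.962], [-1.0, 0.0, 0.0]]
ft_force: [-4.2, 0.5, 12.7]
grip_width: 0.0636
{'position': array([0.46721482, 0.1120179 , 0.18417158]), 'ft_force': array([-4.20294822,  0.5107267 , 12.68489644]), 'wrist_torque': array([0.11766591, 0.48924246, 0.00542158])}
```

View pics/side16.png

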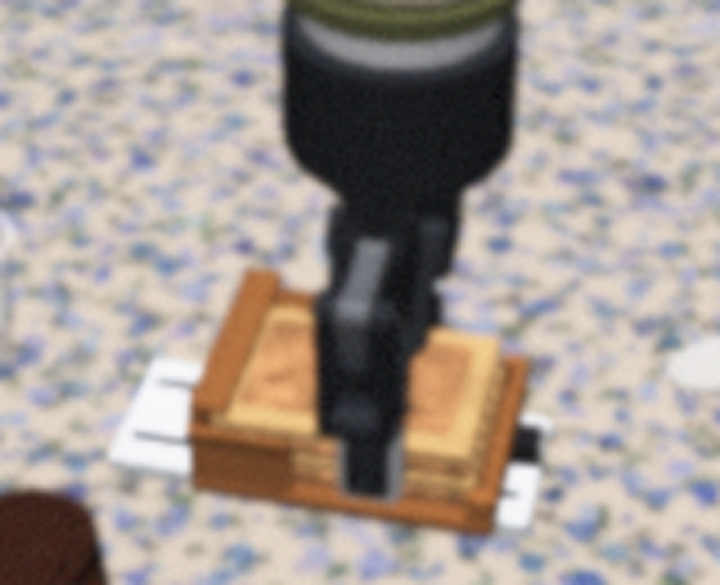

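```bash
python3 -m inch '[[0,[-0.015,0,0],0],[0,[0,0,0],0],[-0.52,[0,0,0],0],[-0.56,[0,0,0],0],[-0.6,[0,0,0],0],[-0.65,[0,0,0],0],[-0.7,[0,0,0],0],[-0.75,[0,0,0],0]]' 20
python3 - <<'E'
from h import *
print({k:v for k,v in env.observe().items() if k in('position','ft_force','wrist_torque')})
for n in("wrist","side"):
  im=optics.get_image(n)[:,:,::-1]
  if n=="side": im=cv2.resize(im[220:350,200:360],None,fx=4.5,fy=4.5,interpolation=cv2.INTER_CUBIC)
  cv2.imwrite(f"pics/{n}17.png",im)
E
```

```text
time_s: 21.7
position: [0.4673, 0.112, 0.184]
tool_rot: [[-0.0, 0.962, -0.273], [0.0, -0.273, -0.962], [-1.0, -0.0, 0.0]]
ft_force: [0.2, -0.2, 0.2]
grip_width: 0.0747
{'position': array([0.46732706, 0.11199599, 0.18399901]), 'ft_force': array([ 0.19301757, -0.1920908 ,  0.24051031]), 'wrist_torque': array([-0.03679063,  0.01241455, -0.00125376])}
```

View pics/side17.png

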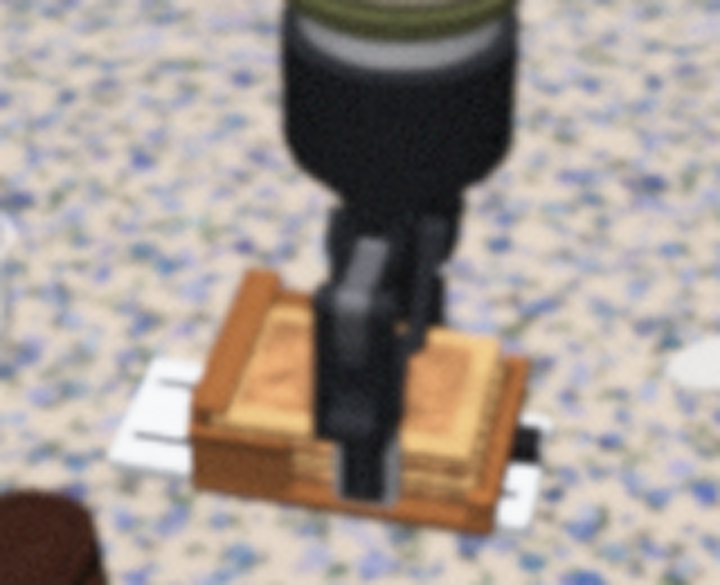

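View pics/wrist17.png

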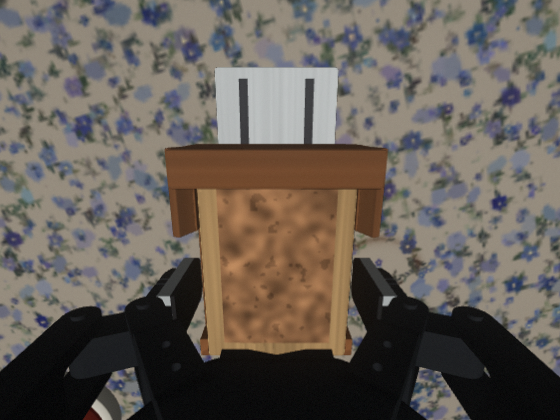

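Released cleanly. Now I'll open fully, rise straight up and move back for a look.

```bash
python3 -m inch '[[-0.9,[0,0,0],0],[-1,[0,0,0],0],[-1,[-0.1,0,0],0],[-1,[-0.2,0,0],0],[-1,[-0.4,0,0],0],[-1,[-0.6,0,0],0],[-1,[-0.8,0,0],0],[-1,[-0.8,0,0],0]]' 20
python3 -m inch '[[-1,[-0.5,-0.3,0],0],[-1,[-0.3,-0.6,0],0],[-1,[0,-0.6,0],0],[-1,[0,-0.4,0],0],[-1,[0,-0.2,0],0],[-1,[0,0,0],0],[-1,[0,0,0],0],[-1,[0,0,0],0]]'
python3 - <<'E'
from h import *
import json
print({k:v for k,v in env.observe().items() if k in('position','ft_force','wrist_torque')})
p=optics.camera_params("wrist")
json.dump({k:np.asarray(v).tolist() for k,v in p.items()},open("w18.json","w"))
for n in("wrist","side","top"):
  im=optics.get_image(n)[:,:,::-1]; cv2.imwrite(f"pics/{n}18.png",im)
  if n=="side": cv2.imwrite("pics/s18c.png",cv2.resize(im[260:350,210:340],None,fx=6,fy=6,interpolation=cv2.INTER_CUBIC))
E
```

```text
time_s: 22.47
position: [0.4671, 0.112, 0.2724]
tool_rot: [[-0.001, 0.962, -0.273], [0.0, -0.273, -0.962], [-1.0, -0.001, 0.0]]
ft_force: [0.1, -0.5, 0.9]
grip_width: 0.0853
time_s: 23.13
position: [0.4074, 0.129, 0.2952]
tool_rot: [[0.001, 0.962, -0.273], [-0.0, -0.273, -0.962], [-1.0, 0.001, -0.0]]
ft_force: [0.2, 0.3, -0.4]
grip_width: 0.0853
{'position': array([0.40737692, 0.12904948, 0.29518413]), 'ft_force': array([ 0.15910965,  0.30254598, -0.40363295]), 'wrist_torque': array([ 0.02246541,  0.00345153, -0.00740237])}
```

View pics/wrist18.png

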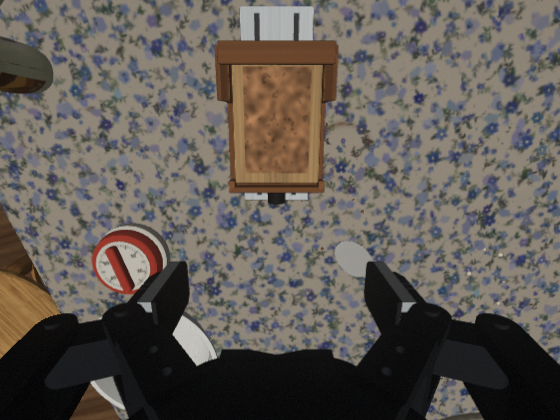

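View pics/s18c.png

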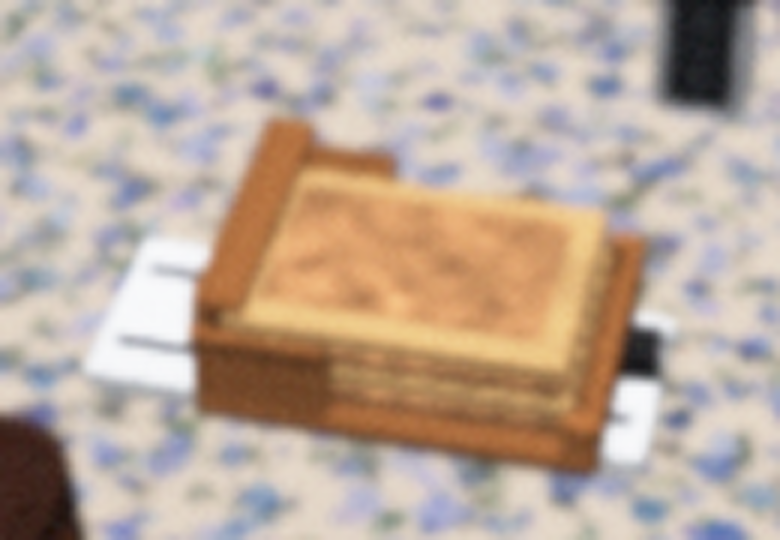

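View pics/side18.png

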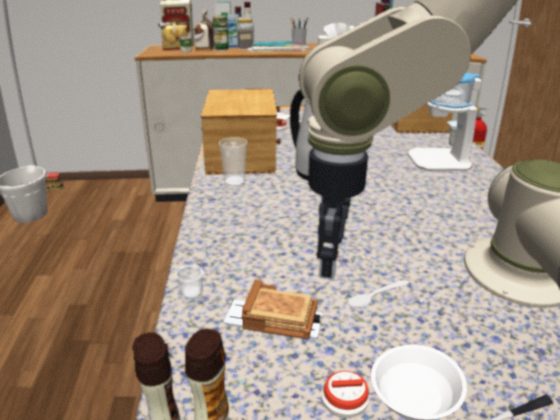

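```bash
python3 - <<'E'
import cv2
im=cv2.imread("pics/wrist18.png"); cv2.imwrite("pics/w18c.png",cv2.resize(im[30:215,205:350],None,fx=3.2,fy=3.2,interpolation=cv2.INTER_CUBIC))
cv2.imwrite("pics/w18d.png",cv2.resize(im[160:210,220:335],None,fx=6.9,fy=6.9,interpolation=cv2.INTER_CUBIC))
E
```

```text
(no output)
```

View pics/w18c.png

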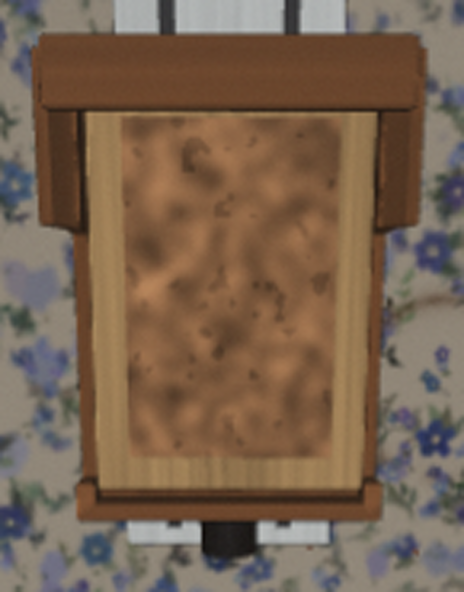

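View pics/w18d.png

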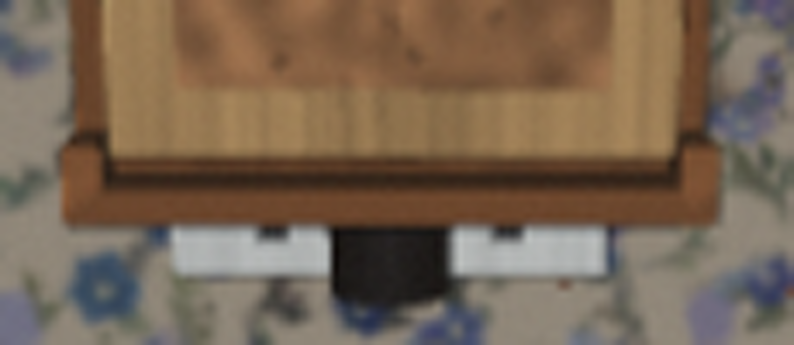

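```bash
python3 - <<'E'
from h import *
import json
np.set_printoptions(precision=4,suppress=True)
p={k:np.array(v) for k,v in json.load(open("w18.json")).items()}
d=lambda *a:np.array(a)/6.9+[220,160]-.45
c=lambda *a:np.array(a)/3.2+[205,30]-.35
th=np.radians(-15.65);ux=np.array([np.cos(th),np.sin(th)]);uy=np.array([-ux[1],ux[0]]);C=np.array([.477,.109])
def tr(px,z): W=plane(px,z,p)[:,:2]-C; return np.c_[W@ux,W@uy]*1e3
print("pile trail",tr([d(107,158),d(680,158)],.038)); print("pile near lip",tr([c(83,112),c(378,112)],.038))
print("low wall outer",tr([d(63,224),d(718,224)],.026)); print("lip outer",tr([c(34,36),c(423,36)],.049))
print("rail low",tr([d(172,277),d(608,275)],.008))
E
```

```text
pile trail [[-42.3049  31.3117]
 [-42.5178 -32.35  ]]
pile near lip [[ 40.0537  31.0574]
 [ 39.8587 -32.72  ]]
low wall outer [[-52.2783  38.507 ]
 [-52.539  -38.8233]]
lip outer [[ 52.0351  38.8027]
 [ 51.7978 -39.684 ]]
rail low [[-63.0125  27.8215]
 [-62.9391 -27.9398]]
```

```bash
python3 -c "
from rig import env
print(env.close_job())"
```

```text
the job is handed in; nothing more can be done
None
```

All four coasters are in the caddy, lying flat in one pile under the lip. I released them and handed the job in at about 23 s of the 48 s. No verdict was reported, so what follows rests on my own checks.

**What I did:** The tool can't tilt. So I gripped the pile about 12 mm off centre with a light grip (20–30 N) and pressed its rear underside on the low wall until it pivoted about 8° between the pads. I then slid the lowered end under the lip and lowered the other end until the floor took the load, and let go. The highest vertical wrist reading was 24 N (about 26 N net of the pile's weight); the rail limit is 45 N. When one side wall pushed back at about 3 N, I shifted 0.6 mm and the push went away.

**Last checks from the wrist camera:**
- **Flatness:** the top coaster measures 63.7 and 63.8 mm wide at its two ends when taken at the expected 38 mm height, so it is flat within measuring error. I did not measure the lower three separately. They look closed up in the side view.
- **Position:** the pile is about 2.7 mm towards the lip from the caddy's centre, which puts it about -9 mm along the rail, and it is about 0.5 mm off sideways. The rear end is clear of the low wall.
- **Bystanders:** the tumbler and shot glass stand where they were in the last side picture. The jar was hidden behind the gripper there. It was upright when last seen as I lifted the pile, and the arm didn't go back near it.
- **Robot:** the gripper is open and clear, and the force reading is about zero.

**Measurements that disagreed:** the top and wrist cameras put the pile about 4 mm apart. The wrist camera also seemed to read about 1 mm off sideways, so I lined the pile up with the caddy within the same wrist pictures. I felt no sharp stop at the end wall while sliding in, only about 4 N of backward push while laying the pile down.

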